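Stack the furniture-levelling kit on its tray

ROBOT

A 6-joint arm with a two-finger parallel gripper is mounted at the origin on the work surface. World frame = base frame: x ahead of the robot, y to its left, z up, the work surface at z = 0. Lengths are in mm, angles in rad, forces in N, time in s.
With the tool pointing down it reaches from about 300 to 775 mm from the base axis. Payload 14.6 kg.
Tool frame: the origin (TCP) lies at the very end of the fingers, on their centre line; the grasp point (between the pads) lies 19 mm behind it; y points along the fingers, z is the direction in which the jaws open and shut, and the axes are right-handed (so a half turn about y gives the same grasp; the last joint's range is limited). The gripper opens to 94 mm and grips with 3 to 60 N. Pads are 16 mm wide; open, the fingers measure 119 mm over their backs; the gripper's body (75 mm by 177 mm) begins 78 mm behind the grasp point.
Start: joints at [-1.382, 0.3, 1.521, -0, 1.321, -0.067], TCP at [139.154, -532.095, 177.246] pointing down, gripper open.
Joint ranges: [-3.03, 3.03], [-0.79, 2.21], [0.23, 2.52], [-1.04, 4.18], [0, 3.07], [-2.55, 2.55]. Speed limits (rad/s): [2.22, 2.22, 2.57, 3.14, 3.14, 3.14].

INTERFACE

Orientations are given as [roll, pitch, yaw] about the fixed x, y, z axes, in that order (R = Rz(yaw) Ry(pitch) Rx(roll)).
In Python, from cell import monitor, optics, manip gives the robot as it stands.
- The arm moves only by the shell command python3 -m creep 'ROWS' [FORCE]. ROWS is JSON, a list of rows, each an object of numbers: "tx", "ty", "tz": the shift along the tool's x, y, z scaled (see below); "turn": the turn about the tool's y scaled (see below); "fingers": the finger opening in mm, from 0 to 94. In form: [{"tx": .., "ty": .., "tz": .., "turn": .., "fingers": ..}, ...]. A call has 1 to 20 rows; each row is the pose to reach, as a shift and turn from the pose measured when the call began, along the tool's axes at that moment, turning the shorter way round; what a row does not reach only later rows make up. The controller multiplies each number of a shift by 200 mm and each number of a turn by pi rad. A row lasts 1/10 s, in which the tool goes at most 50 mm and 8.59 degrees, less where a joint would pass 70% of its speed; a pose out of reach is approached as far as the arm can. A call with a number of a shift or a turn outside -1 to 1 is refused whole. A call with a gripper value outside its range is refused whole. The fingers move at their own pace and stop on an object; FORCE is the grip in N (left out, the last holds). Time passes only in rows, so rows that repeat a pose let the fingers close. It gives the time, the measured TCP pose, the force and the opening at its end, in the units of the state.
- monitor.read_state(): the state, without advancing time (a new reading comes with each control period).
- optics.camera(name): name is "side" or "top" or "wrist"; returns a dict with "frame" (420x560x3 uint8, red, green, blue), "range_z" (420x560 float32, mm along the optical axis (not along the pixel's ray), 0 where there is no reading), "fx", "fy", "cx", "cy" (pixels), "R" (3x3) and "t" (3): a world point X has camera coordinates R X + t; the wrist camera has in their place "mount" (4x4, takes a point from camera to tool coordinates, whose origin is the TCP and whose axes are the tool frame's). Camera axes: x right, y down, z forward; pixel columns grow to the right and rows downward; lengths in mm; the calibration is good to about 2 mm. A picture is of the moment at which its call begins: read the wrist's pose just before it.
- manip.sign_off(): hands the job in, once; it reports no verdict.
The state is a dict: "clock": time; "joints": joint angles; "qd": joint speeds; "effort": joint torques, N m; "eef_pos": TCP position; "eef_rot": TCP orientation; "wrist_force": force on the tool from outside, world axes, zero at the start; "moment": the same for the moment, N m; "finger_gap": finger opening in mm.
Only numpy, scipy, OpenCV 4.12 (cv2) and the standard library are available. Lean on these libraries where they do the work, as an engineer would, in place of code of your own. Each camera call takes 0.05 s, during which the arm holds its last target.

TASK

Put the furniture-levelling kit together on its small black tray: first lay the two wooden wedges inside the lip, side by side and head to tail with their sloping faces towards each other, so that they make a rectangle; then set the flat tin level on top of both, in the middle over the tray, the roll of tape flat in the middle of the tin, and finally the glue stick upright inside the roll, standing on the tin. Leave the pen cup, the mug and the hole punch where they are.

Things in the scene. Friction and masses are not known exactly. Their poses are not given: they have to be found in the camera images.
- wedge_a_mid (a point): beech wedge, 50 mm high; from above a right-angled trapezium 62 mm long (its x), 40 mm wide at the heel (-x), 20 mm at the toe (+x). End faces parallel, 62 mm apart (good to grip); -y side straight, square to the ends; +y side slopes. Point: mid-length, 25 mm above the underside, 12 mm in from the straight side; z up. The two wedges are alike and interchangeable; about 65 g
- wedge_b_mid (a point): the second wedge, exactly like the first, with its point and axes placed the same way. Packed head to tail, its x points opposite to the first one's x and each lies on the other's +y side
- tin_mid (a point): closed flat steel tin of felt pads, 60 mm (its x) by 80 mm (its y), 28 mm high, about 150 g; the point is its centre, 14 mm above the underside; z up
- tape_mid (a point): roll of brown paper tape lying flat: a ring 64 mm in outer diameter, hole 40 mm right through, 20 mm high, about 60 g; the point is the centre of the hole, 10 mm above the underside; z up
- stick_mid (a point): white glue stick with a black cap and foot standing upright, a cylinder 24 mm in diameter and 90 mm high, about 45 g; the point is its centre, 45 mm above the underside; z up
- tray: small shallow black tray, fixed, 84 by 84 mm outside, 76 by 76 mm inside the lip; the floor is 4 mm above the desk, the lip's rim 8 mm above the desk. Origin: centre of its underside; x and y along its sides, z up. The wedge pair may lie along either of them, either wedge on either side, so long as it lies flat inside the lip with the slopes facing each other
- pencup: bystander: loose square black pen cup with pens, 70 by 70 mm, about 165 mm high with the pens; origin at the centre of its underside
- mug: bystander: loose white mug, 80 mm in diameter, 90 mm high, handle towards its +y; origin at the centre of its underside
- punch: bystander: loose hole punch, black and grey, 80 by 110 mm, 60 mm high; origin at the centre of its underside
Mind the look-alikes: they are no part of the job. What is shaped like the part that bears tin_mid but turquoise is not meant.

How it is judged:
By the outcome, as a careful person would: the job done as asked, in the order asked, and still so for the second after the job is handed in, with the robot touching nothing.
It also fails if it takes over 136 s, if anything falls off the work surface, if the arm or the gripper's body presses on something with over 40 N, if the wrist force passes 120 N, or if a joint passes its speed limit or range.

## Working session

There is one attempt and no reset: what is moved stays moved. The work goes in short steps, Python scripts to look and compute and a shell command to move; the robot and the scene stay as the last step left them, time stands still between calls to the robot, and variables do not carry over. Pictures are saved under pics/ and viewed, and the job is handed in when it is done.

```bash
ls; mkdir -p pics; cat > h.py <<'E'
from cell import monitor, optics, manip
import numpy as np, cv2
from scipy.spatial.transform import Rotation as Ro
def save(n,im): cv2.imwrite('pics/'+n+'.png',cv2.cvtColor(im,cv2.COLOR_RGB2BGR))
def pts(c):
    z=c['range_z'].astype(float); v,u=np.indices(z.shape)
    P=np.stack([(u-c['cx'])/c['fx']*z,(v-c['cy'])/c['fy']*z,z],-1)
    if 'R' in c: return (P-np.array(c['t']))@np.array(c['R'])
    return P
E
python3 - <<'E'
from h import *
print(monitor.read_state())
for n in ['top','side','wrist']:
    c=optics.camera(n); save(n+'0',c['frame']); np.save('/tmp/'+n+'.npy',c,allow_pickle=True)
    print(n,{k:v for k,v in c.items() if k not in('frame','range_z')})
E
```

```text
pics
{'clock': 0.0, 'joints': array([-1.38157979e+00,  3.00464229e-01,  1.52158412e+00,  1.12356800e-05,
        1.32072696e+00, -6.66083675e-02]), 'qd': array([-0.00127827,  0.00135689, -0.00088287, -0.00025237, -0.00022522,
       -0.00171093]), 'effort': array([ 1.61788084e-03, -5.31808913e+01, -3.52738202e+01,  7.08793220e-02,
        2.43961177e-02, -9.20255206e-05]), 'eef_pos': array([ 139.11238609, -531.80136319,  176.6888432 ]), 'eef_rot': array([-1.57197563e+00,  8.95752263e-05, -2.88577058e+00]), 'wrist_force': array([0.76355643, 0.41454713, 0.66807035]), 'moment': array([ 0.01872657, -0.03774052,  0.03491355]), 'finger_gap': 94.12551905562724}
top {'fx': 449.7820458614816, 'fy': 449.7820458614816, 'cx': 273.687559670539, 'cy': 213.69861506886048, 'R': array([[-0.00351673, -0.99996957, -0.00696385],
       [-0.99247609,  0.00434251, -0.12236155],
       [ 0.12238806,  0.00648115, -0.99246116]]), 't': array([ -10.63674937,  610.76585993, 1257.29043108])}
side {'fx': 408.6257863350077, 'fy': 408.6257863350077, 'cx': 271.9203960119532, 'cy': 209.34140448009873, 'R': array([[-0.88536421, -0.46454367,  0.0181492 ],
       [-0.36006851,  0.66050669, -0.65884868],
       [ 0.29407632, -0.58985599, -0.75205653]]), 't': array([545.97017009, 278.89051145, 979.56666548])}
wrist {'fx': 304.7006672019838, 'fy': 304.7006672019838, 'cx': 284.7409828936508, 'cy': 208.7939840371082, 'mount': array([[ 2.50747409e-05,  9.65198903e-01,  2.61516876e-01,
        -7.69910425e+01],
       [ 7.05781733e-04, -2.61516828e-01,  9.65198659e-01,
        -2.08573446e+02],
       [ 9.99999751e-01,  1.60371727e-04, -6.87777221e-04,
        -6.19817526e-01],
       [ 0.00000000e+00,  0.00000000e+00,  0.00000000e+00,
         1.00000000e+00]])}
```

View pics/top0.png

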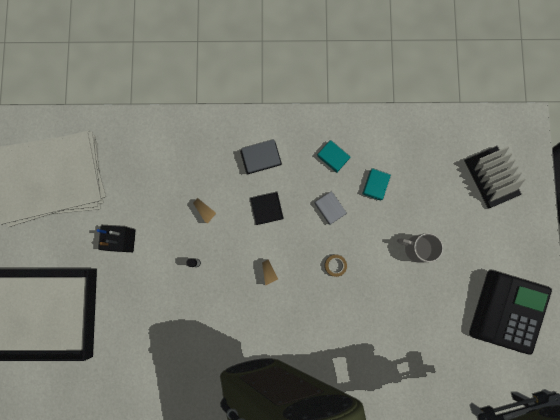

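View pics/side0.png

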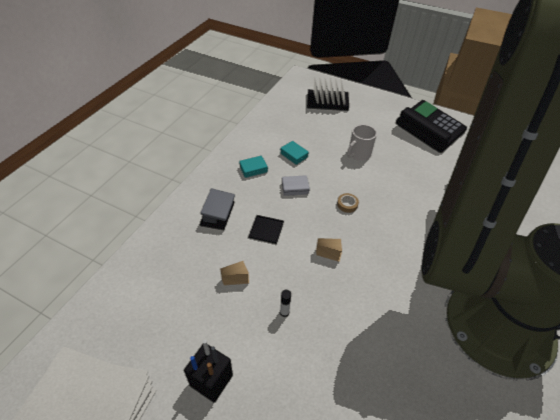

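View pics/wrist0.png

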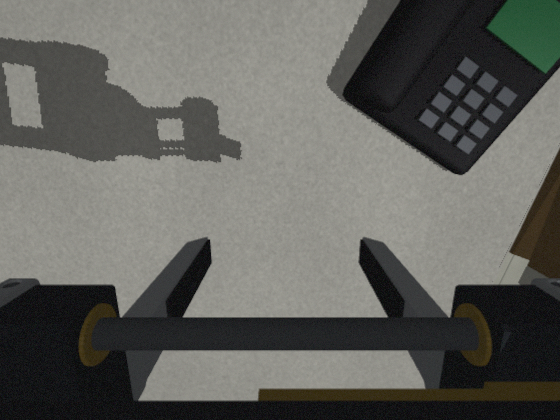

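Top view: the tin is grey at (330,208). The look-alikes are turquoise at (333,156) and (376,184), and the punch is a dark grey block at (262,156). The tray is at (267,208), the wedges at (204,210) and (269,272), the tape at (335,265), the stick at (193,263), the mug at (426,248) and the pen cup at (117,238).

```bash
python3 - <<'E'
from h import *
c=np.load('/tmp/top.npy',allow_pickle=True).item()
f=c['frame']; P=pts(c)
save('crop0',cv2.resize(f[130:300,170:400],None,fx=3.4,fy=3.4,interpolation=cv2.INTER_CUBIC))
lab={}
m=(P[...,2]>10)&(c['range_z']>0)
n,l,s,ce=cv2.connectedComponentsWithStats(m[120:300,80:460].astype(np.uint8))
for i in range(1,n):
    if s[i,4]<25: continue
    q=P[120:300,80:460][l==i]
    zt=np.percentile(q[:,2],90); t=q[q[:,2]>zt-4]
    r=cv2.minAreaRect(t[:,:2].astype(np.float32))
    print((ce[i]+[80,120]).round(),s[i,4],'zt',zt.round(1),'c',t.mean(0).round(1),'rect',np.round(r[0],1),np.round(r[1],1),round(r[2],1),f[120:300,80:460][l==i].mean(0).round())
m=(f.max(-1)<45)&(P[...,2]<13)
m[:180]=0;m[240:]=0;m[:,:240]=0;m[:,300:]=0
r=cv2.minAreaRect(P[m][:,:2].astype(np.float32));print('tray',r,P[m].mean(0))
E
```

```text
[ 89. 172.] 1432 zt 32.2 c [741.3 534.3  30.8] rect [751.4 531.5] [214.8  60.7] 5.9 [145. 145. 134.]
[260. 156.] 959 zt 57.2 c [790.8  29.3  55.9] rect [780.4  25.1] [71.9 99.1] 16.3 [75. 78. 80.]
[333. 155.] 574 zt 32.2 c [ 785.6 -187.5   30.6] rect [ 785.3 -189.9] [78.3 58.5] 48.6 [ 16. 103. 100.]
[376. 184.] 588 zt 32.1 c [ 698.9 -313.9   30.5] rect [ 699.6 -313.2] [58.7 78.1] 70.7 [ 18. 105. 101.]
[330. 207.] 582 zt 32.2 c [ 630.2 -176.7   30.6] rect [ 630.  -176.8] [77.2 59.3] 33.4 [111. 114. 117.]
[204. 210.] 264 zt 54.7 c [623.9 189.1  53.1] rect [627.1 188.6] [64.  34.1] 33.6 [104.  87.  60.]
[116. 238.] 903 zt 111.6 c [539.1 427.4 135.5] rect [542.2 428.5] [40.9 41.6] 9.4 [29. 29. 30.]
[423. 247.] 664 zt 90.9 c [ 512.2 -432.5   90.9] rect [ 511. -434.] [78.2 76.4] 89.9 [77. 76. 72.]
[335. 265.] 251 zt 24.1 c [ 463.2 -188.5   22.5] rect [ 463.7 -188.5] [57.7 59.4] 21.5 [107.  93.  68.]
[193. 262.] 107 zt 94.0 c [471.9 214.   92.7] rect [472.4 213.6] [23.7 21.7] 89.6 [43. 43. 43.]
[268. 272.] 242 zt 54.4 c [445.3   2.3  52.7] rect [446.7   7.2] [61.2 37.4] 24.0 [103.  87.  59.]
[ 87. 284.] 436 zt 60.9 c [421.6 509.6  61.1] rect [417.1 508.2] [88.2 22.9] 13.4 [54. 54. 51.]
tray ((631.4511108398438, 9.038612365722656), (81.80734252929688, 81.92652130126953), 12.62786865234375) [631.20189964   9.24053088   5.3592846 ]
```

View pics/crop0.png

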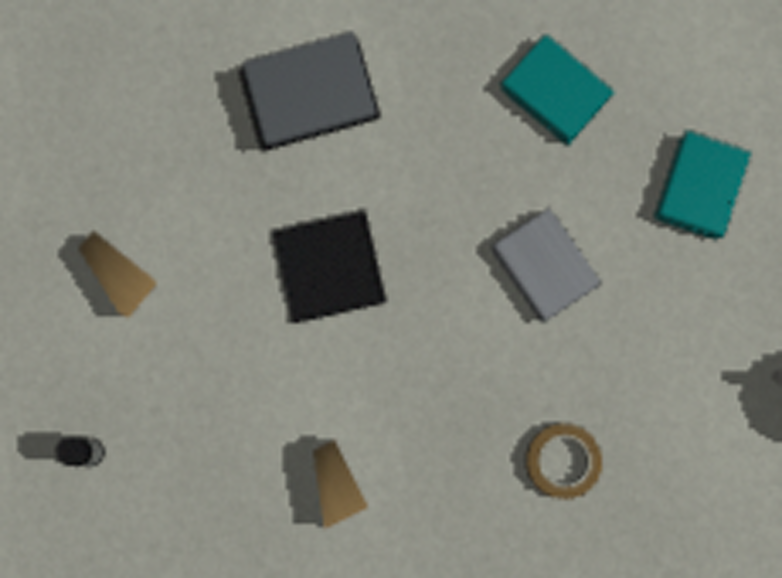

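```bash
cat >> h.py <<'E'
def go(x,y,z,yawdeg):
    s=monitor.read_state(); R=Ro.from_euler('xyz',s['eef_rot']).as_matrix()
    d=R.T@(np.array([x,y,z])-s['eef_pos'])/200
    cy=np.degrees(s['eef_rot'][2]); t=-((yawdeg-cy+180)%360-180)/180
    print('now',s['eef_pos'].round(1),'yaw',cy.round(2),'-> tx %.3f ty %.3f tz %.3f turn %.4f'%(*d,t),'clock',round(s['clock'],2),'gap',round(s['finger_gap'],1),'F',s['wrist_force'].round(1))
def wrist(name):
    s=monitor.read_state(); c=optics.camera('wrist')
    R=Ro.from_euler('xyz',s['eef_rot']).as_matrix(); M=np.array(c['mount'])
    c['R']=(R@M[:3,:3]).T; c['t']=-c['R']@(R@M[:3,3]+s['eef_pos'])
    save(name,c['frame']); return c
def ray(c,uv,h):
    uv=np.atleast_2d(np.asarray(uv,float)); C=-c['R'].T@c['t']
    d=np.c_[(uv[:,0]-c['cx'])/c['fx'],(uv[:,1]-c['cy'])/c['fy'],np.ones(len(uv))]@c['R']
    return C+d*((h-C[2])/d[:,2])[:,None]
E
python3 -c "
from h import *
go(600,165,170,-42)"
```

```text
now [ 139.1 -531.9  176.8] yaw -165.34 -> tx -3.111 ty 0.037 tz -2.788 turn -0.6852 clock 0.15 gap 93.8 F [ 0.3 -0.1  0.1]
```

```bash
python3 -m creep '[{"tx":-1,"tz":-0.9,"turn":0},{"tx":-1,"tz":-0.9,"turn":0},{"tx":-1,"tz":-0.9,"turn":0},{"tx":-1,"tz":-0.9,"turn":0},{"tx":-1,"tz":-0.9,"turn":0},{"tx":-1,"tz":-0.9,"turn":0}]'; python3 -c "
from h import *
go(600,165,170,-42)"
```

```text
now [ 139.1 -531.9  176.8] yaw -165.34 -> tx -3.111 ty 0.037 tz -2.788 turn -0.6852 clock 0.15 gap 93.8 F [ 0.3 -0.1  0.1]$[0]: bad value
```

```bash
python3 -m creep '[{"tx":-1,"ty":0,"tz":-0.9,"turn":0,"fingers":94},{"tx":-1,"ty":0,"tz":-0.9,"turn":0,"fingers":94},{"tx":-1,"ty":0,"tz":-0.9,"turn":0,"fingers":94},{"tx":-1,"ty":0,"tz":-0.9,"turn":0,"fingers":94},{"tx":-1,"ty":0,"tz":-0.9,"turn":0,"fingers":94},{"tx":-1,"ty":0,"tz":-0.9,"turn":0,"fingers":94}]'; python3 -c "
from h import *
go(600,165,170,-42)"
```

```text
clock: 0.75
eef_pos: [288.4, -304.3, 177.1]
eef_rot: [-1.572, 0.0, -2.884]
wrist_force: [-0.2, -0.5, 0.1]
finger_gap: 94.2
now [ 288.4 -304.3  177.1] yaw -165.21 -> tx -2.105 ty 0.038 tz -1.871 turn -0.6845 clock 0.75 gap 94.2 F [-0.2 -0.5  0.1]
```

```bash
python3 -m creep '[{"tx":-1,"ty":0,"tz":-0.9,"turn":-0.34,"fingers":94},{"tx":-1,"ty":0,"tz":-0.9,"turn":-0.34,"fingers":94},{"tx":-1,"ty":0,"tz":-0.9,"turn":-0.34,"fingers":94},{"tx":-1,"ty":0,"tz":-0.9,"turn":-0.34,"fingers":94},{"tx":-1,"ty":0,"tz":-0.9,"turn":-0.34,"fingers":94},{"tx":-1,"ty":0,"tz":-0.9,"turn":-0.34,"fingers":94},{"tx":-1,"ty":0,"tz":-0.9,"turn":-0.34,"fingers":94},{"tx":-1,"ty":0,"tz":-0.9,"turn":-0.34,"fingers":94}]'; python3 -c "
from h import *
go(600,165,170,-42)"
```

```text
clock: 1.55
eef_pos: [435.8, -78.6, 177.1]
eef_rot: [-1.571, 0.001, -1.811]
wrist_force: [-0.9, -0.4, 0.2]
finger_gap: 94.0
now [435.8 -78.6 177.1] yaw -103.75 -> tx -1.378 ty 0.037 tz 0.508 turn -0.3430 clock 1.55 gap 94.0 F [-0.9 -0.4  0.2]
```

```bash
python3 -m creep '[{"tx":-1,"ty":0,"tz":0.5,"turn":-0.34,"fingers":94},{"tx":-1,"ty":0,"tz":0.5,"turn":-0.34,"fingers":94},{"tx":-1,"ty":0,"tz":0.5,"turn":-0.34,"fingers":94},{"tx":-1,"ty":0,"tz":0.5,"turn":-0.34,"fingers":94},{"tx":-1,"ty":0,"tz":0.5,"turn":-0.34,"fingers":94},{"tx":-1,"ty":0,"tz":0.5,"turn":-0.34,"fingers":94},{"tx":-1,"ty":0,"tz":0.5,"turn":-0.34,"fingers":94},{"tx":-1,"ty":0,"tz":0.5,"turn":-0.34,"fingers":94},{"tx":-1,"ty":0,"tz":0.5,"turn":-0.34,"fingers":94}]'; python3 -c "
from h import *
go(600,165,170,-42)
c=wrist('w1'); go(600,165,170,-42); np.save('/tmp/w1.npy',c,allow_pickle=True)"
```

```text
clock: 2.45
eef_pos: [580.5, 91.4, 177.2]
eef_rot: [-1.57, 0.001, -0.749]
wrist_force: [0.8, -0.6, 0.6]
finger_gap: 93.5
now [580.5  91.4 177.2] yaw -42.89 -> tx -0.179 ty 0.036 tz 0.336 turn -0.0050 clock 2.45 gap 93.5 F [ 0.8 -0.6  0.6]
now [580.5  91.4 177.3] yaw -42.9 -> tx -0.179 ty 0.037 tz 0.336 turn -0.0050 clock 2.5 gap 93.8 F [-0.3 -0.7 -0.3]
```

View pics/w1.png

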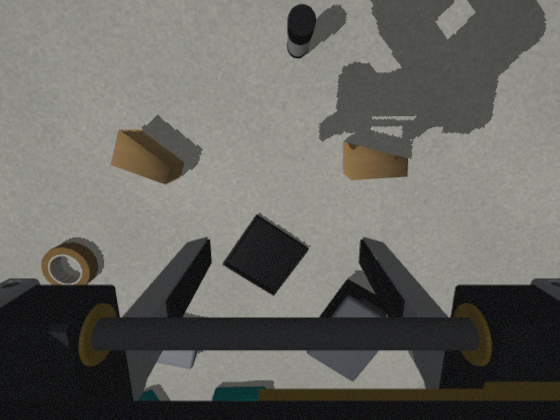

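Both wedges, at (145,155) and (375,160), and the tray at (266,254) are in this view. I'll measure from it.

```bash
cat >> h.py <<'E'
def topface(c,h,box,tol=5,cond=None):
    P=pts(c); u0,v0,u1,v1=box
    m=np.zeros(P.shape[:2],np.uint8); s=(abs(P[...,2]-h)<tol)&(c['range_z']>0)
    if cond is not None: s&=cond
    m[v0:v1,u0:u1]=s[v0:v1,u0:u1]
    m=cv2.morphologyEx(m,cv2.MORPH_OPEN,np.ones((3,3),np.uint8))
    k=max(cv2.findContours(m,cv2.RETR_EXTERNAL,cv2.CHAIN_APPROX_NONE)[0],key=cv2.contourArea)
    return ray(c,k[:,0,:],h)[:,:2].astype(np.float32), P[m>0]
def quad(k):
    hull=cv2.convexHull(k)
    e=0.5
    while True:
        a=cv2.approxPolyDP(hull,e,True)
        if len(a)<=4: return a[:,0]
        e+=0.5
def wedge(k):
    q=quad(k); n=len(q)
    if n!=4: print('bad quad',q); return
    # orientation CCW
    if cv2.contourArea(q,True)<0: q=q[::-1]
    L=[np.linalg.norm(q[(i+1)%4]-q[i]) for i in range(4)]
    i=int(np.argmin(L)); # toe edge; CCW: toe goes from -y side to +y side
    r=[q[(i+j)%4] for j in range(4)] # r0 toe -y, r1 toe +y, r2 heel +y, r3 heel -y
    d=r[0]-r[3]; a=np.arctan2(d[1],d[0]); a2=np.arctan2(*(r[1]-r[0])[::-1])-np.pi/2;a3=np.arctan2(*(r[2]-r[3])[::-1])-np.pi/2
    x=np.array([np.cos(a),np.sin(a)]);y=np.array([-x[1],x[0]])
    mid=(r[0]+r[3])/2+12*y
    print('lens toe,slope,heel,straight',np.round([L[(i+j)%4] for j in range(4)],1),'angs',np.degrees([a,a2,a3]).round(1),'mid',mid.round(1))
E
python3 - <<'E'
from h import *
c=np.load('/tmp/w1.npy',allow_pickle=True).item()
for b in [(310,120,430,200),(90,110,215,200)]:
    k,p=topface(c,50,b); print(p[:,2].mean(),len(p)); wedge(k); print(quad(k).round(1))
P=pts(c); f=c['frame']
m=((f.max(-1)<38)&(P[...,2]<14)).astype(np.uint8); m[:205]=0;m[300:]=0;m[:,:215]=0;m[:,315:]=0
k=max(cv2.findContours(m,cv2.RETR_EXTERNAL,cv2.CHAIN_APPROX_NONE)[0],key=cv2.contourArea)
w=ray(c,k[:,0,:],8)[:,:2].astype(np.float32)
print(cv2.minAreaRect(w),quad(w),P[m>0].mean(0))
c=np.load('/tmp/top.npy',allow_pickle=True).item()
for b in [(185,190,225,230),(250,250,290,295)]:
    k,p=topface(c,51,b,6); wedge(k)
E
```

```text
51.05540164932422 1588
lens toe,slope,heel,straight [18.7 64.9 38.3 60.9] angs [51.3 49.7 52. ] mid [626.9 191. ]
[[587.1 183.3]
 [617.2 159.7]
 [655.3 207.3]
 [641.  219.4]]
50.63823581718296 1702
lens toe,slope,heel,straight [20.  64.8 39.4 61.9] angs [27.1 28.6 27.9] mid [447.1   2.2]
[[406.7  12.2]
 [425.1 -22.6]
 [480.1   5.7]
 [470.6  23.2]]
((630.7080078125, 10.734455108642578), (82.90630340576172, 84.19441223144531), 12.926652908325195) [[582.2269    42.798904]
 [602.1833   -36.952084]
 [679.29004  -20.746258]
 [660.32294   59.588963]] [631.40474139  11.11189955   5.56764041]
lens toe,slope,heel,straight [18.2 55.7 33.2 56.3] angs [55.4 72.6 59.7] mid [626.6 192.8]
lens toe,slope,heel,straight [17.1 61.4 32.7 51.2] angs [22.4 -9.6 19.6] mid [444.    1.9]
```

```bash
python3 -c "
from h import *
go(627,191,90,-38.7)"
```

```text
now [580.5  91.4 177.3] yaw -42.9 -> tx -0.168 ty 0.437 tz 0.523 turn -0.0233 clock 2.5 gap 93.8 F [-0.3 -0.7 -0.3]
```

```bash
python3 -m creep '[{"tx":-0.168,"ty":0,"tz":0.523,"turn":-0.0233,"fingers":94},{"tx":-0.168,"ty":0.2,"tz":0.523,"turn":-0.0233,"fingers":94},{"tx":-0.168,"ty":0.437,"tz":0.523,"turn":-0.0233,"fingers":94},{"tx":-0.168,"ty":0.437,"tz":0.523,"turn":-0.0233,"fingers":94},{"tx":-0.168,"ty":0.437,"tz":0.523,"turn":-0.0233,"fingers":94}]'; python3 -c "
from h import *
c=wrist('w2');go(627,191,15,-38.7)
P=pts(c);k,p=topface(c,50,(100,50,460,260)); print(p[:,2].mean(),len(p)); wedge(k)"
```

```text
clock: 3.0
eef_pos: [626.1, 190.4, 88.5]
eef_rot: [-1.573, 0.003, -0.678]
wrist_force: [0.4, -0.3, 0.3]
finger_gap: 93.8
now [627.1 190.2  90.9] yaw -38.84 -> tx -0.003 ty 0.380 tz 0.003 turn -0.0008 clock 3.05 gap 93.7 F [ 0.7 -0.7  1.9]
50.90284699857489 2702
lens toe,slope,heel,straight [21.4 62.9 39.3 61. ] angs [50.3 52.9 50.6] mid [627.4 190.9]
```

View pics/w2.png

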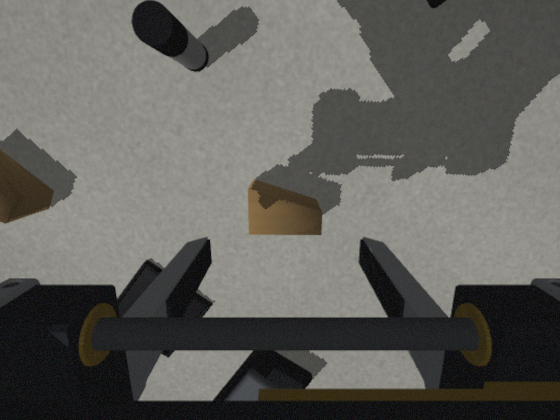

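The wedge at (285,210) sits between the fingers, and its pose agrees with the first measurement. Next I descend and grip.

```bash
python3 -m creep '[{"tx":0,"ty":0.2,"tz":0,"turn":0,"fingers":94},{"tx":0,"ty":0.375,"tz":0,"turn":0,"fingers":94},{"tx":0,"ty":0.375,"tz":0,"turn":0,"fingers":94},{"tx":0,"ty":0.375,"tz":0,"turn":0,"fingers":55},{"tx":0,"ty":0.375,"tz":0,"turn":0,"fingers":55},{"tx":0,"ty":0.375,"tz":0,"turn":0,"fingers":55},{"tx":0,"ty":0.375,"tz":0,"turn":0,"fingers":55},{"tx":0,"ty":0.375,"tz":0,"turn":0,"fingers":55},{"tx":0,"ty":0.375,"tz":0,"turn":0,"fingers":55},{"tx":0,"ty":0.375,"tz":0,"turn":0,"fingers":55}]' 25
python3 -c "
from h import *
go(627,191,15,-38.7)"
```

```text
clock: 4.05
eef_pos: [627.6, 190.4, 17.0]
eef_rot: [-1.569, 0.0, -0.678]
wrist_force: [-1.8, 0.2, 5.8]
finger_gap: 61.3
now [627.6 190.4  17. ] yaw -38.84 -> tx -0.004 ty 0.010 tz 0.001 turn -0.0008 clock 4.05 gap 61.3 F [-1.8  0.2  5.8]
```

```bash
python3 -m creep '[{"tx":0,"ty":-0.2,"tz":0,"turn":0,"fingers":55},{"tx":0,"ty":-0.3,"tz":0,"turn":0,"fingers":55},{"tx":0,"ty":-0.3,"tz":0,"turn":0,"fingers":55}]'
python3 -c "
from h import *
go(648.8,14.6,75,12.9)"
```

```text
clock: 4.35
eef_pos: [629.0, 190.7, 80.5]
eef_rot: [-1.565, -0.003, -0.678]
wrist_force: [-1.0, 0.3, -0.4]
finger_gap: 61.3
now [629.  190.7  80.5] yaw -38.83 -> tx 0.629 ty 0.026 tz -0.624 turn -0.2874 clock 4.35 gap 61.3 F [-1.   0.3 -0.4]
```

```bash
python3 -m creep '[{"tx":0.63,"ty":0,"tz":-0.624,"turn":-0.287,"fingers":55},{"tx":0.63,"ty":0,"tz":-0.624,"turn":-0.287,"fingers":55},{"tx":0.63,"ty":0,"tz":-0.624,"turn":-0.287,"fingers":55},{"tx":0.63,"ty":0,"tz":-0.624,"turn":-0.287,"fingers":55},{"tx":0.63,"ty":0,"tz":-0.624,"turn":-0.287,"fingers":55},{"tx":0.63,"ty":0,"tz":-0.624,"turn":-0.287,"fingers":55},{"tx":0.63,"ty":0,"tz":-0.624,"turn":-0.287,"fingers":55},{"tx":0.63,"ty":0,"tz":-0.624,"turn":-0.287,"fingers":55}]'
python3 -c "
from h import *
go(648.8,14.6,22,12.9)
c=wrist('w3')
P=pts(c);f=c['frame']
go(648.8,14.6,22,12.9)
"
```

```text
clock: 5.15
eef_pos: [648.5, 14.7, 79.3]
eef_rot: [-1.569, -0.005, 0.221]
wrist_force: [0.4, 0.1, -0.4]
finger_gap: 61.8
now [648.5  14.7  79.3] yaw 12.64 -> tx -0.000 ty 0.286 tz -0.001 turn -0.0015 clock 5.15 gap 61.8 F [ 0.4  0.1 -0.4]
now [648.6  14.8  79.5] yaw 12.62 -> tx -0.001 ty 0.287 tz -0.001 turn -0.0015 clock 5.2 gap 61.3 F [ 0.5 -0.6 -1.3]
```

View pics/w3.png

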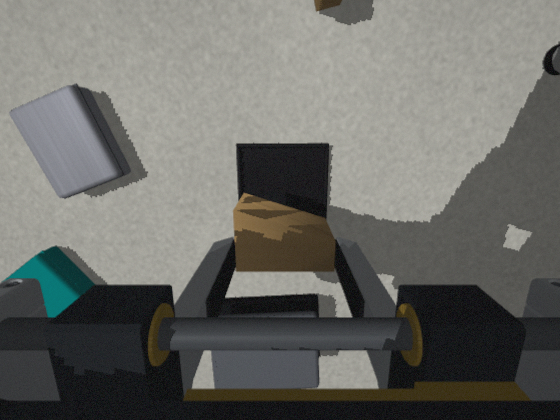

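The wedge at (285,235) is held square over the tray, whose near edge is at row 143, columns 237–329. I lower and release.

```bash
python3 -m creep '[{"tx":0,"ty":0.15,"tz":0,"turn":-0.0015,"fingers":55},{"tx":0,"ty":0.25,"tz":0,"turn":-0.0015,"fingers":55},{"tx":0,"ty":0.285,"tz":0,"turn":-0.0015,"fingers":55},{"tx":0,"ty":0.29,"tz":0,"turn":-0.0015,"fingers":55},{"tx":0,"ty":0.292,"tz":0,"turn":-0.0015,"fingers":55},{"tx":0,"ty":0.292,"tz":0,"turn":-0.0015,"fingers":55}]'
python3 -c "
from h import *
go(648.8,14.6,22,12.9)
"
```

```text
clock: 5.8
eef_pos: [649.1, 15.0, 21.5]
eef_rot: [-1.57, -0.006, 0.224]
wrist_force: [0.4, 0.3, -0.8]
finger_gap: 61.8
now [649.1  15.   21.5] yaw 12.85 -> tx -0.002 ty -0.002 tz -0.002 turn -0.0003 clock 5.8 gap 61.8 F [ 0.4  0.3 -0.8]
```

Not quite in contact, so a little lower before releasing and lifting.

```bash
python3 -m creep '[{"tx":0,"ty":0.003,"tz":0,"turn":0,"fingers":55},{"tx":0,"ty":0.003,"tz":0,"turn":0,"fingers":55},{"tx":0,"ty":0.003,"tz":0,"turn":0,"fingers":80},{"tx":0,"ty":0.003,"tz":0,"turn":0,"fingers":80},{"tx":0,"ty":0.003,"tz":0,"turn":0,"fingers":80},{"tx":0,"ty":0.0,"tz":0,"turn":0,"fingers":80},{"tx":0,"ty":-0.2,"tz":0,"turn":0,"fingers":90},{"tx":0,"ty":-0.4,"tz":0,"turn":0,"fingers":90},{"tx":0,"ty":-0.6,"tz":0,"turn":0,"fingers":90},{"tx":0,"ty":-0.6,"tz":0,"turn":0,"fingers":94}]'
python3 -c "
from h import *
c=wrist('w4'); np.save('/tmp/w4.npy',c,allow_pickle=True)
k,p=topface(c,54,(150,50,430,290)); print(p[:,2].mean(),len(p)); wedge(k)
go(447,2,110,-63)
"
```

```text
clock: 6.8
eef_pos: [650.7, 14.6, 148.0]
eef_rot: [-1.572, -0.015, 0.224]
wrist_force: [0.6, -0.6, 0.1]
finger_gap: 93.4
53.858404786975974 2359
lens toe,slope,heel,straight [21.2 62.  39.5 61.9] angs [ 102.9 -252.8 -258.7] mid [649.4  15.3]
now [649.6  14.6 144.5] yaw 12.85 -> tx -1.003 ty 0.161 tz 0.164 turn 0.4214 clock 6.85 gap 94.0 F [-0.3 -0.1 -1.7]
```

View pics/w4.png

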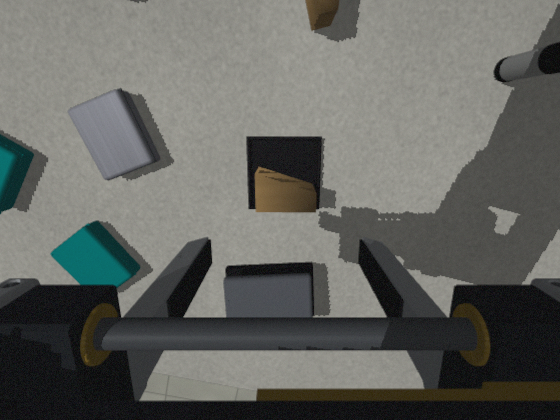

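Wedge A lies inside the tray at (285,190), flat with its top at 54 mm. Now wedge B.

```bash
python3 -m creep '[{"tx":-1,"ty":0,"tz":0.164,"turn":0.42,"fingers":94},{"tx":-1,"ty":0,"tz":0.164,"turn":0.42,"fingers":94},{"tx":-1,"ty":0,"tz":0.164,"turn":0.42,"fingers":94},{"tx":-1,"ty":0,"tz":0.164,"turn":0.42,"fingers":94},{"tx":-1,"ty":0,"tz":0.164,"turn":0.42,"fingers":94},{"tx":-1,"ty":0.16,"tz":0.164,"turn":0.42,"fingers":94},{"tx":-1,"ty":0.16,"tz":0.164,"turn":0.42,"fingers":94},{"tx":-1,"ty":0.16,"tz":0.164,"turn":0.42,"fingers":94},{"tx":-1,"ty":0.16,"tz":0.164,"turn":0.42,"fingers":94},{"tx":-1,"ty":0.16,"tz":0.164,"turn":0.42,"fingers":94},{"tx":-1,"ty":0.16,"tz":0.164,"turn":0.42,"fingers":94}]'
python3 -c "
from h import *
go(447,2,90,-62.5)
c=wrist('w5')
k,p=topface(c,50,(100,50,460,260)); print(p[:,2].mean(),len(p)); wedge(k)
go(447,2,16,-62.5)
"
```

```text
clock: 7.95
eef_pos: [447.3, 2.2, 109.7]
eef_rot: [-1.561, -0.002, -1.092]
wrist_force: [0.2, 0.7, -0.8]
finger_gap: 94.4
now [447.3   2.2 109.7] yaw -62.54 -> tx 0.000 ty 0.098 tz -0.003 turn -0.0002 clock 7.95 gap 94.4 F [ 0.2  0.7 -0.8]
50.92269378870189 2260
lens toe,slope,heel,straight [21.1 63.3 39.3 61.1] angs [26.3 29.  27. ] mid [447.    1.7]
now [447.4   2.2 109.8] yaw -62.56 -> tx -0.001 ty 0.469 tz -0.007 turn -0.0003 clock 8.0 gap 93.9 F [-0.6  0.4 -0.1]
```

View pics/w5.png

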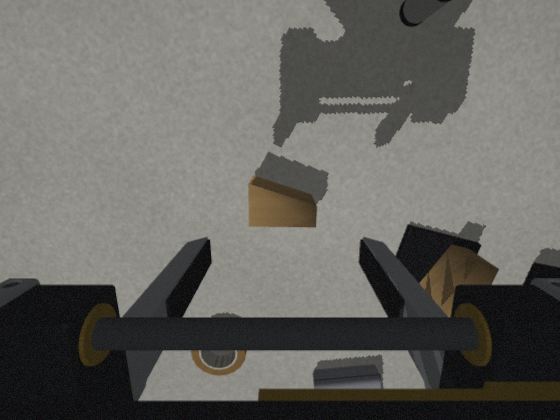

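Wedge B at (282,203) is centred between the fingers. Descend, grip, lift.

```bash
python3 -m creep '[{"tx":0,"ty":0.2,"tz":-0.006,"turn":0,"fingers":94},{"tx":0,"ty":0.4,"tz":-0.006,"turn":0,"fingers":94},{"tx":0,"ty":0.468,"tz":-0.006,"turn":0,"fingers":94},{"tx":0,"ty":0.468,"tz":-0.006,"turn":0,"fingers":94},{"tx":0,"ty":0.468,"tz":-0.006,"turn":0,"fingers":55},{"tx":0,"ty":0.468,"tz":-0.006,"turn":0,"fingers":55},{"tx":0,"ty":0.468,"tz":-0.006,"turn":0,"fingers":55},{"tx":0,"ty":0.468,"tz":-0.006,"turn":0,"fingers":55},{"tx":0,"ty":0.468,"tz":-0.006,"turn":0,"fingers":55},{"tx":0,"ty":0.468,"tz":-0.006,"turn":0,"fingers":55},{"tx":0,"ty":0.468,"tz":-0.006,"turn":0,"fingers":55}]' 25
python3 -m creep '[{"tx":0,"ty":-0.2,"tz":0,"turn":0,"fingers":55},{"tx":0,"ty":-0.34,"tz":0,"turn":0,"fingers":55},{"tx":0,"ty":-0.34,"tz":0,"turn":0,"fingers":55}]'
python3 -c "
from h import *
go(560,0,85,-167.1)
go(613.2-.7,6.5,80,-167.1)
"
```

```text
clock: 9.1
eef_pos: [447.6, 1.9, 16.7]
eef_rot: [-1.56, -0.003, -1.092]
wrist_force: [-1.8, -0.1, 6.3]
finger_gap: 61.3
clock: 9.4
eef_pos: [448.6, 1.6, 87.9]
eef_rot: [-1.555, -0.006, -1.092]
wrist_force: [-0.1, 0.4, -1.0]
finger_gap: 61.6
now [448.6   1.6  87.9] yaw -62.55 -> tx 0.264 ty 0.024 tz 0.490 turn 0.5809 clock 9.4 gap 61.6 F [-0.1  0.4 -1. ]
now [448.6   1.6  87.9] yaw -62.55 -> tx 0.356 ty 0.053 tz 0.738 turn 0.5809 clock 9.4 gap 61.6 F [-0.1  0.4 -1. ]
```

```bash
python3 -m creep '[{"tx":0.354,"ty":0,"tz":0.74,"turn":0.581,"fingers":55},{"tx":0.354,"ty":0,"tz":0.74,"turn":0.581,"fingers":55},{"tx":0.354,"ty":0,"tz":0.74,"turn":0.581,"fingers":55},{"tx":0.354,"ty":0,"tz":0.74,"turn":0.581,"fingers":55},{"tx":0.354,"ty":0,"tz":0.74,"turn":0.581,"fingers":55},{"tx":0.354,"ty":0,"tz":0.74,"turn":0.581,"fingers":55},{"tx":0.354,"ty":0,"tz":0.74,"turn":0.581,"fingers":55},{"tx":0.354,"ty":0,"tz":0.74,"turn":0.581,"fingers":55},{"tx":0.354,"ty":0,"tz":0.74,"turn":0.581,"fingers":55},{"tx":0.354,"ty":0,"tz":0.74,"turn":0.581,"fingers":55},{"tx":0.354,"ty":0,"tz":0.74,"turn":0.581,"fingers":55},{"tx":0.354,"ty":0,"tz":0.74,"turn":0.581,"fingers":55},{"tx":0.354,"ty":0,"tz":0.74,"turn":0.581,"fingers":55},{"tx":0.354,"ty":0,"tz":0.74,"turn":0.581,"fingers":55}]'
python3 -c "
from h import *
c=wrist('w6')
go(612.8,6.9,23,-167.3)
"
```

```text
clock: 10.8
eef_pos: [612.3, 7.0, 89.8]
eef_rot: [-1.569, 0.015, -2.914]
wrist_force: [0.4, 0.1, -0.6]
finger_gap: 61.6
now [612.3   7.   90. ] yaw -166.91 -> tx 0.003 ty 0.335 tz 0.000 turn 0.0022 clock 10.85 gap 61.6 F [0.3 0.9 0.2]
```

View pics/w6.png

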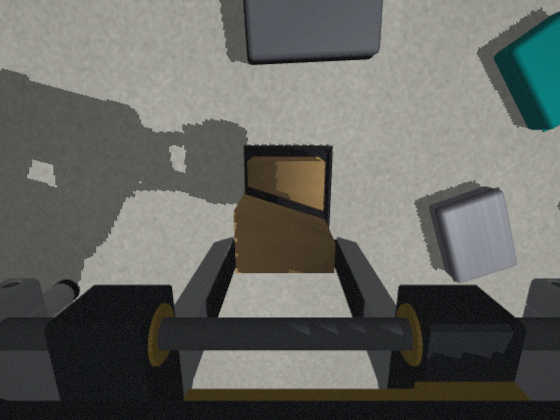

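Wedge B at (285,235) is head to tail with A at (285,175), slopes parallel. Lower it with a small gap.

```bash
python3 -m creep '[{"tx":0.003,"ty":0.1,"tz":0,"turn":0.002,"fingers":55},{"tx":0.003,"ty":0.2,"tz":0,"turn":0.002,"fingers":55},{"tx":0.003,"ty":0.28,"tz":0,"turn":0.002,"fingers":55},{"tx":0.003,"ty":0.32,"tz":0,"turn":0.002,"fingers":55},{"tx":0.003,"ty":0.335,"tz":0,"turn":0.002,"fingers":55},{"tx":0.003,"ty":0.34,"tz":0,"turn":0.002,"fingers":55},{"tx":0.003,"ty":0.34,"tz":0,"turn":0.002,"fingers":55}]'
python3 -c "
from h import *
c=wrist('w7')
go(612.8,6.9,21,-167.3)
go(614.3,7.3,21,-167.3)
"
```

```text
clock: 11.55
eef_pos: [613.2, 7.0, 22.6]
eef_rot: [-1.569, 0.017, -2.919]
wrist_force: [-0.4, 0.6, 0.2]
finger_gap: 61.6
now [613.2   7.   22.8] yaw -167.25 -> tx 0.002 ty 0.009 tz 0.000 turn 0.0003 clock 11.6 gap 61.5 F [-0.  -0.5 -0.5]
now [613.2   7.   22.8] yaw -167.25 -> tx -0.005 ty 0.009 tz -0.000 turn 0.0003 clock 11.6 gap 61.5 F [-0.  -0.5 -0.5]
```

View pics/w7.png

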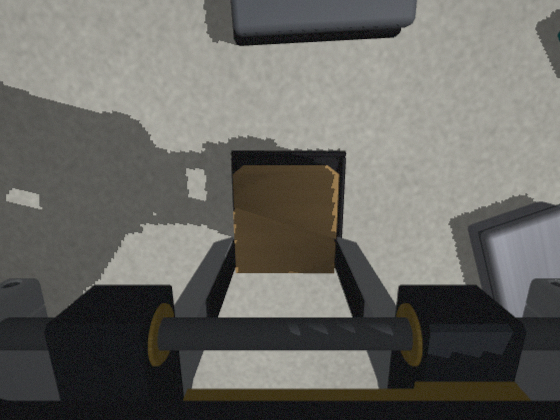

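```bash
python3 -m creep '[{"tx":0,"ty":0.006,"tz":0,"turn":0,"fingers":55},{"tx":0,"ty":0.009,"tz":0,"turn":0,"fingers":55},{"tx":0,"ty":0.009,"tz":0,"turn":0,"fingers":55},{"tx":-0.004,"ty":0.009,"tz":0,"turn":0,"fingers":55},{"tx":-0.008,"ty":0.009,"tz":0,"turn":0,"fingers":55},{"tx":-0.008,"ty":0.009,"tz":0,"turn":0,"fingers":55},{"tx":-0.008,"ty":0.009,"tz":0,"turn":0,"fingers":55}]'
python3 -c "
from h import *
c=wrist('w8'); np.save('/tmp/w8.npy',c,allow_pickle=True)
go(614.3,7.3,21,-167.3)
"
```

```text
clock: 12.3
eef_pos: [614.9, 7.3, 21.1]
eef_rot: [-1.569, 0.017, -2.919]
wrist_force: [-0.3, -0.5, 2.1]
finger_gap: 61.6
now [614.8   7.3  21.1] yaw -167.25 -> tx 0.003 ty 0.000 tz -0.000 turn 0.0003 clock 12.35 gap 62.0 F [-0.3 -0.6  1.8]
```

View pics/w8.png

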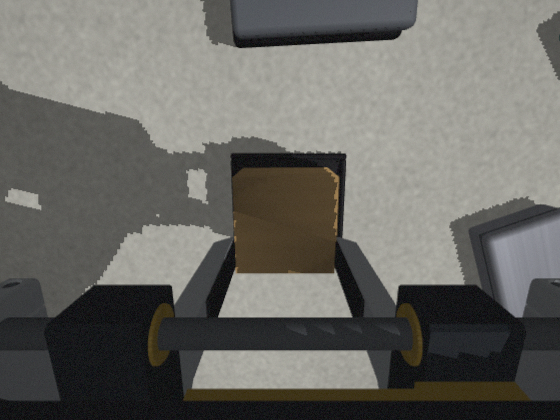

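The pair now forms one rectangle at columns 233–338, rows 168–272. Release, lift and measure.

```bash
python3 -m creep '[{"tx":0,"ty":0,"tz":0,"turn":0,"fingers":82},{"tx":0,"ty":0,"tz":0,"turn":0,"fingers":82},{"tx":0,"ty":0,"tz":0,"turn":0,"fingers":82},{"tx":0,"ty":0,"tz":0,"turn":0,"fingers":82},{"tx":0,"ty":-0.1,"tz":0,"turn":0,"fingers":82},{"tx":0,"ty":-0.3,"tz":0,"turn":0,"fingers":94},{"tx":0,"ty":-0.5,"tz":0,"turn":0,"fingers":94},{"tx":0,"ty":-0.6,"tz":0,"turn":0,"fingers":94},{"tx":0,"ty":-0.6,"tz":0,"turn":0,"fingers":94}]'
python3 - <<'E'
from h import *
c=wrist('w9'); np.save('/tmp/w9.npy',c,allow_pickle=True)
k,p=topface(c,54,(150,50,430,290)); print(p[:,2].mean(),len(p)); print(cv2.minAreaRect(k),quad(k),cv2.contourArea(k))
P=pts(c)
f=c['frame'];m=((f.max(-1)<38)&(P[...,2]<14)).astype(np.uint8); m[:100]=0;m[270:]=0;m[:,:215]=0;m[:,350:]=0
k=max(cv2.findContours(m,cv2.RETR_EXTERNAL,cv2.CHAIN_APPROX_NONE)[0],key=cv2.contourArea)
w=ray(c,k[:,0,:],8)[:,:2].astype(np.float32)
print('tray',cv2.minAreaRect(w))
v=f[140:290,180:400]; save('w9z',cv2.resize(v,None,fx=3.5,fy=3.5,interpolation=cv2.INTER_CUBIC))
E
```

```text
clock: 13.25
eef_pos: [614.1, 7.1, 144.4]
eef_rot: [-1.567, 0.022, -2.919]
wrist_force: [0.5, 0.5, 0.2]
finger_gap: 94.1
53.79402517507349 5047
((632.6094970703125, 12.540725708007812), (59.745460510253906, 62.68937683105469), 12.703572273254395) [[655.0548    48.663483]
 [596.7107    35.94777 ]
 [610.21185  -23.944164]
 [668.6114   -11.323173]] 3659.86881885356
tray ((631.668212890625, 9.849140167236328), (82.13174438476562, 82.98831939697266), 12.703569412231445)
```

View pics/w9.png

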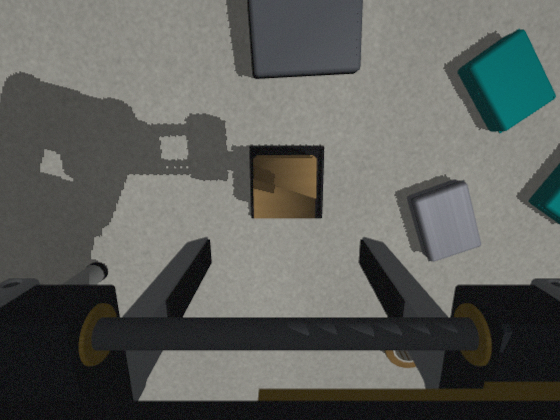

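View pics/w9z.png

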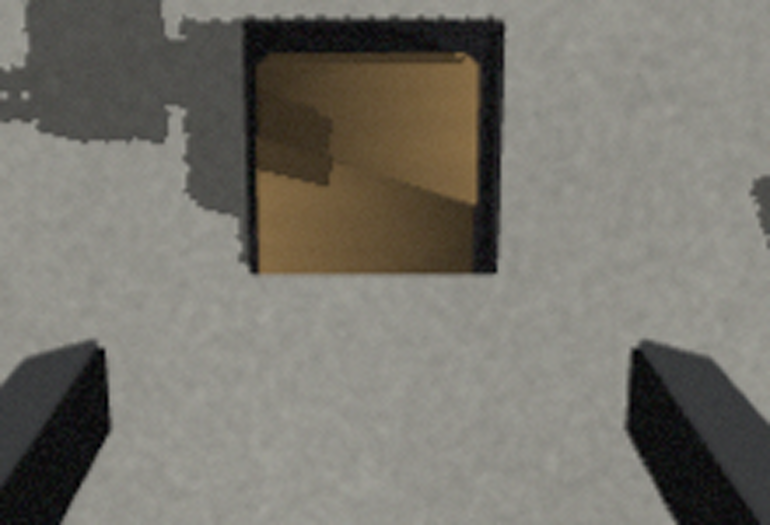

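The wedge rectangle measures 59.7 × 62.7 mm, with no gap and inside the lip. Now the grey tin at (443,220); the turquoise ones at (507,82) and (550,195) are left alone.

```bash
python3 - <<'E'
from h import *
c=np.load('/tmp/w9.npy',allow_pickle=True).item()
k,p=topface(c,28,(385,160,500,275)); print(p[:,2].mean(),len(p)); r=cv2.minAreaRect(k); print(r,quad(k))
c=np.load('/tmp/w4.npy',allow_pickle=True).item()
k,p=topface(c,28,(50,70,180,190)); print(p[:,2].mean(),len(p)); r=cv2.minAreaRect(k); print(r)
go(630,-177,100,-56.6-90)
E
```

```text
28.500555154692673 3657
((630.6214599609375, -174.69329833984375), (80.39541625976562, 60.41242218017578), 33.31076431274414) [[ 677.8787  -178.08237]
 [ 646.47925 -129.46883]
 [ 583.56415 -172.36836]
 [ 614.43854 -220.3649 ]]
28.639484846602603 4479
((628.876708984375, -175.76751708984375), (79.23041534423828, 61.173274993896484), 33.31214904785156)
now [613.3   7.1 142. ] yaw -167.25 -> tx 0.126 ty 0.210 tz 0.916 turn -0.1147 clock 13.3 gap 94.1 F [-0.9  0.6 -0.3]
```

```bash
python3 -m creep '[{"tx":0.12,"ty":0,"tz":0.908,"turn":-0.114,"fingers":94},{"tx":0.12,"ty":0,"tz":0.908,"turn":-0.114,"fingers":94},{"tx":0.12,"ty":0.1,"tz":0.908,"turn":-0.114,"fingers":94},{"tx":0.12,"ty":0.26,"tz":0.908,"turn":-0.114,"fingers":94},{"tx":0.12,"ty":0.26,"tz":0.908,"turn":-0.114,"fingers":94},{"tx":0.12,"ty":0.26,"tz":0.908,"turn":-0.114,"fingers":94}]'
python3 - <<'E'
from h import *
c=wrist('w10')
k,p=topface(c,28,(150,50,410,260)); print(p[:,2].mean(),len(p)); r=cv2.minAreaRect(k); print(r)
go(629.8,-175.2,5,-146.7)
E
```

```text
clock: 13.9
eef_pos: [629.7, -175.5, 87.3]
eef_rot: [-1.565, 0.014, -2.563]
wrist_force: [-0.2, 0.2, 0.4]
finger_gap: 94.2
28.71676952896335 8771
((630.8541259765625, -176.3873291015625), (78.71068572998047, 59.30339813232422), 33.362308502197266)
now [ 630.6 -174.6   89.2] yaw -146.74 -> tx 0.012 ty 0.421 tz -0.003 turn -0.0002 clock 13.95 gap 94.0 F [0.1 1.1 1. ]
```

View pics/w10.png

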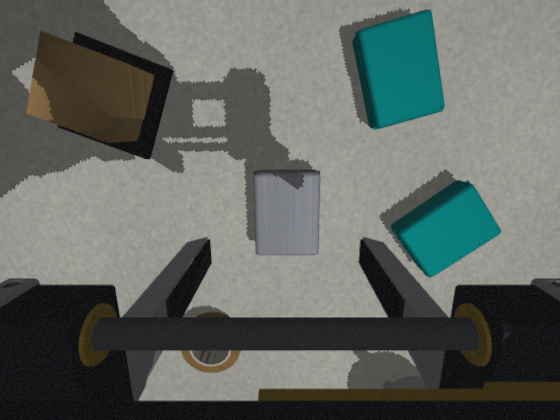

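The grey tin at (287,212) is centred and aligned between the fingers. Descend and grip.

```bash
python3 -m creep '[{"tx":0.006,"ty":0.2,"tz":0,"turn":0,"fingers":94},{"tx":0.006,"ty":0.36,"tz":0,"turn":0,"fingers":94},{"tx":0.006,"ty":0.42,"tz":0,"turn":0,"fingers":94},{"tx":0.006,"ty":0.42,"tz":0,"turn":0,"fingers":94},{"tx":0.006,"ty":0.42,"tz":0,"turn":0,"fingers":53},{"tx":0.006,"ty":0.42,"tz":0,"turn":0,"fingers":53},{"tx":0.006,"ty":0.42,"tz":0,"turn":0,"fingers":53},{"tx":0.006,"ty":0.42,"tz":0,"turn":0,"fingers":53},{"tx":0.006,"ty":0.42,"tz":0,"turn":0,"fingers":53},{"tx":0.006,"ty":0.42,"tz":0,"turn":0,"fingers":53},{"tx":0.006,"ty":0.42,"tz":0,"turn":0,"fingers":53}]' 30
python3 -m creep '[{"tx":0,"ty":-0.2,"tz":0,"turn":0,"fingers":53},{"tx":0,"ty":-0.4,"tz":0,"turn":0,"fingers":53},{"tx":0,"ty":-0.5,"tz":0,"turn":0,"fingers":53},{"tx":0,"ty":-0.5,"tz":0,"turn":0,"fingers":53}]'
python3 -c "
from h import *
go(631.5,10.8,100,-167.2)
"
```

```text
clock: 15.05
eef_pos: [631.0, -175.1, 5.1]
eef_rot: [-1.563, 0.016, -2.561]
wrist_force: [-0.1, 0.5, 0.3]
finger_gap: 53.1
clock: 15.45
eef_pos: [630.7, -175.8, 108.6]
eef_rot: [-1.559, 0.019, -2.561]
wrist_force: [-0.3, -0.2, 0.4]
finger_gap: 52.8
now [ 630.7 -175.8  108.6] yaw -146.74 -> tx -0.514 ty 0.044 tz -0.779 turn 0.1137 clock 15.45 gap 52.8 F [-0.3 -0.2  0.4]
```

The gap closed to 53, so the tin may not be held. Look.

```bash
python3 - <<'E'
from h import *
c=wrist('w11'); c=optics.camera('side'); save('s1',cv2.resize(c['frame'][100:300,150:400],None,fx=3,fy=3))
E
```

```text
(no output)
```

View pics/w11.png

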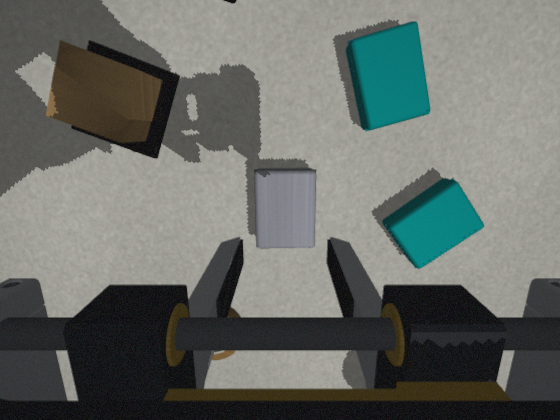

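View pics/s1.png

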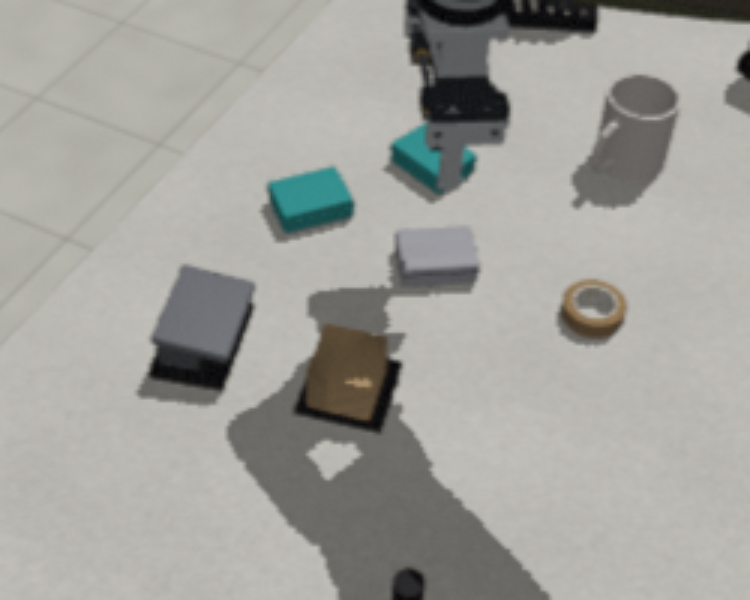

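```bash
python3 - <<'E'
from h import *
c=wrist('w12')
k,p=topface(c,28,(150,50,410,260)); print(p[:,2].mean(),len(p)); print(cv2.minAreaRect(k),quad(k))
P=pts(c)
for u in range(225,345,6): print(u,P[220,u].round(0), end=';')
go(630.2,-175.8,60,-146.7)
E
```

```text
28.72258454119411 8803
((630.6372680664062, -176.4711456298828), (78.01553344726562, 59.35838317871094), 33.19772720336914) [[ 647.24567 -132.3214 ]
 [ 583.372   -173.34813]
 [ 613.0746  -220.87335]
 [ 678.0833  -179.45259]]
225 [ 579. -132.    1.];231 [ 582. -137.   -0.];237 [ 587. -143.    3.];243 [ 589. -148.    0.];249 [ 593. -153.    1.];255 [ 597. -159.    1.];261 [ 608. -161.   29.];267 [ 611. -166.   28.];273 [ 615. -171.   29.];279 [ 618. -176.   29.];285 [ 621. -181.   30.];291 [ 624. -186.   28.];297 [ 627. -191.   28.];303 [ 631. -196.   29.];309 [ 634. -200.   29.];315 [ 637. -206.   28.];321 [ 635. -218.    1.];327 [ 639. -223.    1.];333 [ 642. -229.    1.];339 [ 646. -234.    1.];now [ 628.7 -175.2  103.6] yaw -146.75 -> tx -0.001 ty 0.218 tz 0.005 turn -0.0003 clock 15.6 gap 52.9 F [-0.2 -0.   0.3]
```

```bash
python3 -m creep '[{"tx":0,"ty":0,"tz":0,"turn":0,"fingers":94},{"tx":0,"ty":0,"tz":0,"turn":0,"fingers":94},{"tx":0,"ty":0,"tz":0,"turn":0,"fingers":94},{"tx":0,"ty":0.2,"tz":0.005,"turn":0,"fingers":94},{"tx":0,"ty":0.4,"tz":0.005,"turn":0,"fingers":94},{"tx":0,"ty":0.49,"tz":0.005,"turn":0,"fingers":94},{"tx":0,"ty":0.503,"tz":0.005,"turn":0,"fingers":94},{"tx":0,"ty":0.503,"tz":0.005,"turn":0,"fingers":94}]' 30
python3 -m creep '[{"tx":0,"ty":0,"tz":0,"turn":0,"fingers":58},{"tx":0,"ty":0,"tz":0,"turn":0,"fingers":58},{"tx":0,"ty":0,"tz":0,"turn":0,"fingers":58},{"tx":0,"ty":0,"tz":0,"turn":0,"fingers":58}]'
python3 - <<'E'
from h import *
c=wrist('w13')
s=monitor.read_state();print(s['eef_pos'],s['finger_gap'],s['wrist_force'])
E
```

```text
clock: 16.4
eef_pos: [631.0, -175.7, 3.3]
eef_rot: [-1.565, 0.015, -2.561]
wrist_force: [0.3, 0.4, 0.9]
finger_gap: 93.8
clock: 16.8
eef_pos: [631.2, -175.8, 3.9]
eef_rot: [-1.564, 0.015, -2.561]
wrist_force: [0.5, 0.6, -0.4]
finger_gap: 65.3
[ 631.10761526 -175.78943705    3.70195452] 61.789289791071795 [ 0.13859487 -0.46680379 -0.1918338 ]
```

View pics/w13.png

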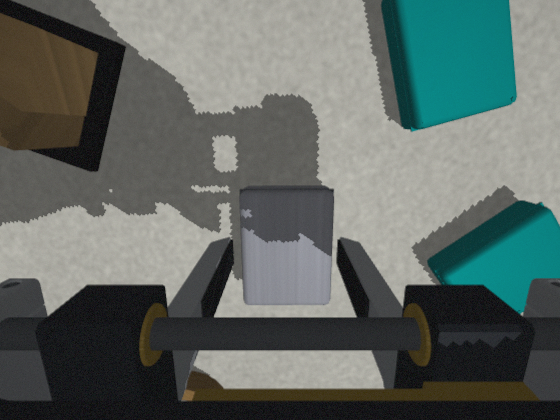

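```bash
python3 -m creep '[{"tx":0,"ty":0,"tz":0,"turn":0,"fingers":56},{"tx":0,"ty":0,"tz":0,"turn":0,"fingers":56},{"tx":0,"ty":0,"tz":0,"turn":0,"fingers":56}]' 30
python3 - <<'E'
from h import *
c=wrist('w14')
s=monitor.read_state();print(s['eef_pos'],s['finger_gap'],s['wrist_force'])
E
```

```text
clock: 17.15
eef_pos: [631.1, -175.8, 3.7]
eef_rot: [-1.564, 0.015, -2.561]
wrist_force: [0.1, -0.6, 0.1]
finger_gap: 55.7
[ 631.07707486 -175.79992001    3.66267571] 56.00734786430134 [-0.56890005 -0.65463773 -0.19904491]
```

View pics/w14.png

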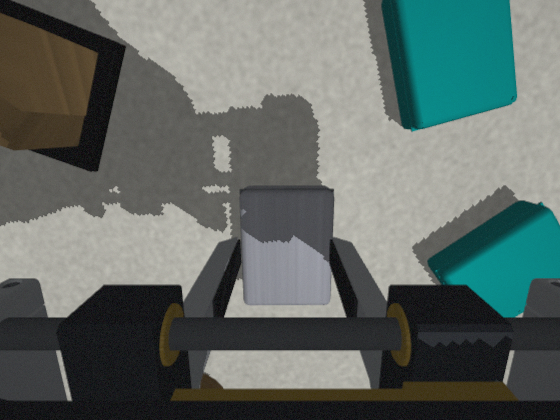

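```bash
python3 -m creep '[{"tx":0,"ty":0,"tz":0,"turn":0,"fingers":40},{"tx":0,"ty":0,"tz":0,"turn":0,"fingers":40},{"tx":0,"ty":0,"tz":0,"turn":0,"fingers":40},{"tx":0,"ty":0,"tz":0,"turn":0,"fingers":40}]' 30
python3 - <<'E'
from h import *
c=wrist('w15')
s=monitor.read_state();print(s['eef_pos'],s['finger_gap'],s['wrist_force'])
E
```

```text
clock: 17.6
eef_pos: [631.1, -175.8, 3.7]
eef_rot: [-1.564, 0.015, -2.561]
wrist_force: [0.8, -0.4, -0.2]
finger_gap: 40.1
[ 631.07343023 -175.79062676    3.65434497] 39.81507680633132 [-0.02756998  0.353729    0.05521348]
```

View pics/w15.png

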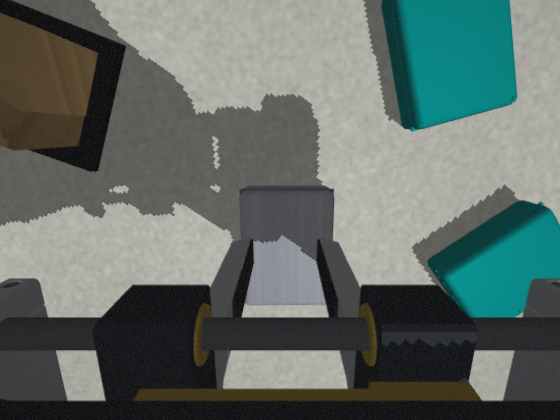

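```bash
python3 - <<'E'
from h import *
c=optics.camera('side'); save('s2',cv2.resize(c['frame'][100:250,230:400],None,fx=4.5,fy=4,interpolation=cv2.INTER_CUBIC))
c=wrist('w16');P=pts(c)
for v in (235,245,260,280):
    print(v,[P[v,u].round(0).tolist() for u in range(215,365,10)])
E
```

```text
235 [[603.0, -133.0, 1.0], [692.0, -134.0, 213.0], [611.0, -145.0, 1.0], [625.0, -149.0, 28.0], [629.0, -154.0, 29.0], [632.0, -159.0, 29.0], [635.0, -165.0, 29.0], [639.0, -170.0, 30.0], [643.0, -175.0, 29.0], [646.0, -181.0, 30.0], [649.0, -186.0, 29.0], [653.0, -192.0, 28.0], [651.0, -207.0, 1.0], [655.0, -213.0, 1.0], [659.0, -219.0, -0.0]]
245 [[596.0, -136.0, 1.0], [600.0, -143.0, 0.0], [623.0, -146.0, 47.0], [626.0, -150.0, 47.0], [623.0, -158.0, 29.0], [626.0, -163.0, 29.0], [630.0, -168.0, 30.0], [634.0, -174.0, 30.0], [637.0, -179.0, 29.0], [641.0, -184.0, 30.0], [644.0, -190.0, 30.0], [652.0, -189.0, 47.0], [655.0, -194.0, 48.0], [649.0, -217.0, 1.0], [653.0, -224.0, 0.0]]
260 [[586.0, -142.0, 2.0], [623.0, -144.0, 69.0], [625.0, -148.0, 67.0], [626.0, -153.0, 64.0], [614.0, -163.0, 29.0], [617.0, -169.0, 28.0], [621.0, -174.0, 28.0], [625.0, -179.0, 30.0], [628.0, -185.0, 28.0], [632.0, -190.0, 29.0], [636.0, -196.0, 30.0], [649.0, -188.0, 65.0], [653.0, -191.0, 69.0], [656.0, -196.0, 68.0], [643.0, -230.0, 1.0]]
280 [[621.0, -144.0, 89.0], [624.0, -147.0, 89.0], [626.0, -151.0, 88.0], [620.0, -158.0, 72.0], [602.0, -171.0, 29.0], [605.0, -176.0, 29.0], [610.0, -181.0, 30.0], [613.0, -187.0, 31.0], [616.0, -193.0, 29.0], [620.0, -198.0, 30.0], [623.0, -204.0, 28.0], [644.0, -190.0, 76.0], [651.0, -189.0, 89.0], [653.0, -192.0, 89.0], [656.0, -196.0, 89.0]]
```

View pics/s2.png

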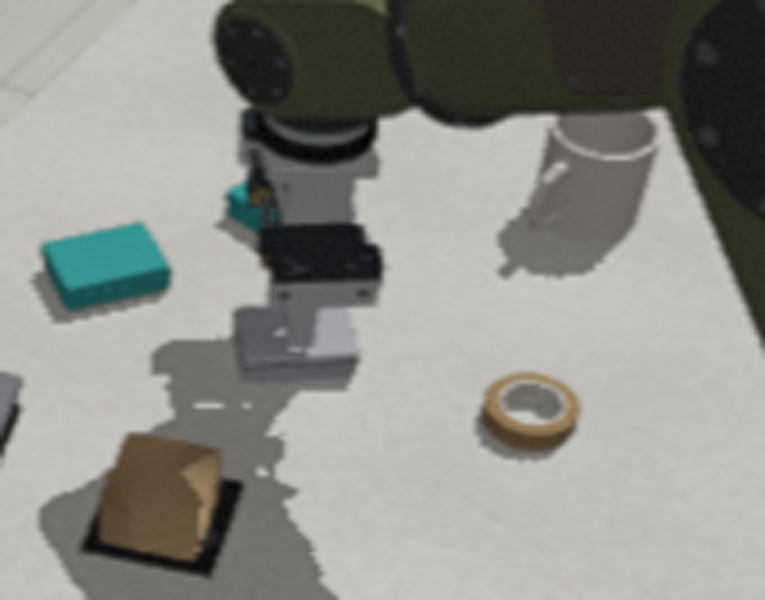

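The fingers closed to 40 mm inside the tin's visible outline, with no force and no movement of the tin. I'll back out by opening, then try lower in case the pads only touch further up the finger.

```bash
python3 -m creep '[{"tx":0,"ty":0,"tz":0,"turn":0,"fingers":94},{"tx":0,"ty":0,"tz":0,"turn":0,"fingers":94},{"tx":0,"ty":0,"tz":0,"turn":0,"fingers":94},{"tx":0,"ty":0,"tz":0,"turn":0,"fingers":94},{"tx":0,"ty":0,"tz":0,"turn":0,"fingers":94},{"tx":0,"ty":0.01,"tz":0,"turn":0,"fingers":94},{"tx":0,"ty":0.014,"tz":0,"turn":0,"fingers":94},{"tx":0,"ty":0.014,"tz":0,"turn":0,"fingers":94},{"tx":0,"ty":0.014,"tz":0,"turn":0,"fingers":57},{"tx":0,"ty":0.014,"tz":0,"turn":0,"fingers":57},{"tx":0,"ty":0.014,"tz":0,"turn":0,"fingers":57},{"tx":0,"ty":0.014,"tz":0,"turn":0,"fingers":57},{"tx":0,"ty":0.014,"tz":0,"turn":0,"fingers":57},{"tx":0,"ty":0.014,"tz":0,"turn":0,"fingers":57},{"tx":0,"ty":0.014,"tz":0,"turn":0,"fingers":57}]' 30
python3 - <<'E'
from h import *
c=wrist('w17')
k,p=topface(c,28,(150,50,410,330)); print(p[:,2].mean(),len(p)); print(cv2.minAreaRect(k))
E
```

```text
clock: 19.25
eef_pos: [631.1, -175.8, 0.9]
eef_rot: [-1.564, 0.015, -2.561]
wrist_force: [0.2, -0.2, -0.7]
finger_gap: 56.8
28.758376833215948 10701
((630.439453125, -176.40045166015625), (79.40963745117188, 59.64280700683594), 33.339317321777344)
```

```bash
python3 -m creep '[{"tx":0,"ty":0,"tz":0,"turn":0,"fingers":94},{"tx":0,"ty":0,"tz":0,"turn":0,"fingers":94},{"tx":0,"ty":0,"tz":0,"turn":0,"fingers":94},{"tx":0,"ty":0,"tz":0,"turn":0,"fingers":94},{"tx":0,"ty":-0.2,"tz":0,"turn":0,"fingers":94},{"tx":0,"ty":-0.24,"tz":0,"turn":0,"fingers":30},{"tx":0,"ty":-0.24,"tz":0,"turn":0,"fingers":30},{"tx":0,"ty":-0.24,"tz":0,"turn":0,"fingers":30},{"tx":0,"ty":-0.24,"tz":0,"turn":0,"fingers":30},{"tx":0,"ty":-0.24,"tz":0,"turn":0,"fingers":30},{"tx":0,"ty":-0.24,"tz":0,"turn":0,"fingers":30},{"tx":0,"ty":-0.16,"tz":0,"turn":0,"fingers":30},{"tx":0,"ty":-0.15,"tz":0,"turn":0,"fingers":30},{"tx":0,"ty":-0.14,"tz":0,"turn":0,"fingers":30},{"tx":0,"ty":-0.13,"tz":0,"turn":0,"fingers":30},{"tx":0,"ty":-0.125,"tz":0,"turn":0,"fingers":30},{"tx":0,"ty":-0.125,"tz":0,"turn":0,"fingers":30}]' 30
python3 -c "
from h import *
go(631.5,10.8,100,-167.2)
"
```

```text
clock: 21.0
eef_pos: [630.8, -175.8, 25.9]
eef_rot: [-1.564, 0.015, -2.561]
wrist_force: [-0.2, -0.0, 0.9]
finger_gap: 30.0
now [ 630.8 -175.8   25.9] yaw -146.75 -> tx -0.520 ty -0.368 tz -0.776 turn 0.1136 clock 21.0 gap 30.0 F [-0.2 -0.   0.9]
```

```bash
python3 -m creep '[{"tx":0,"ty":0.01,"tz":0,"turn":0,"fingers":30},{"tx":0,"ty":0.02,"tz":0,"turn":0,"fingers":30},{"tx":0,"ty":0.03,"tz":0,"turn":0,"fingers":30},{"tx":0,"ty":0.04,"tz":0,"turn":0,"fingers":30},{"tx":0,"ty":0.05,"tz":0,"turn":0,"fingers":30},{"tx":0,"ty":0.05,"tz":0,"turn":0,"fingers":30}]' 
python3 - <<'E'
from h import *
c=wrist('w18')
k,p=topface(c,28,(150,50,410,330)); print(p[:,2].mean(),len(p)); print(cv2.minAreaRect(k))
c=optics.camera('side'); save('s3',cv2.resize(c['frame'][100:250,230:400],None,fx=4.5,fy=4,interpolation=cv2.INTER_CUBIC))
E
```

```text
clock: 21.6
eef_pos: [630.7, -175.8, 15.5]
eef_rot: [-1.565, 0.015, -2.561]
wrist_force: [-0.9, 0.5, -0.2]
finger_gap: 30.0
28.67050087661488 8228
((630.630859375, -176.53961181640625), (79.47821807861328, 59.1116943359375), 33.188926696777344)
```

View pics/s3.png

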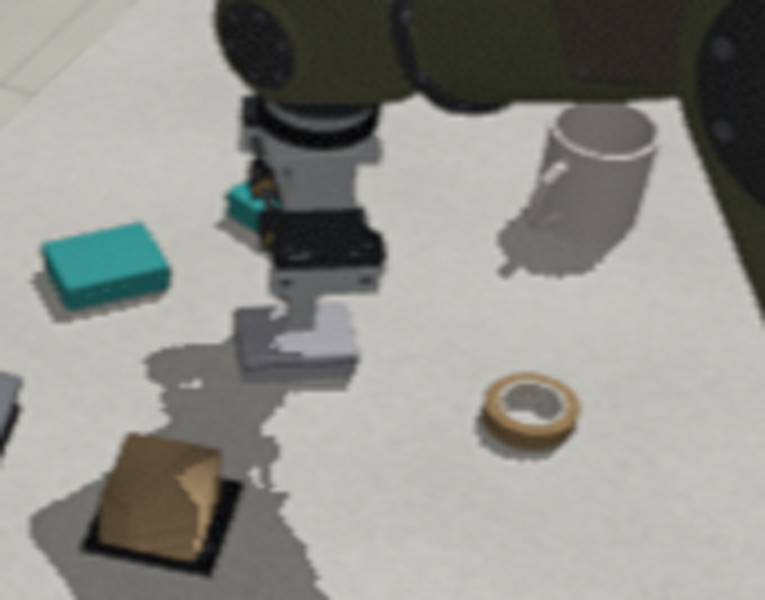

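View pics/w18.png

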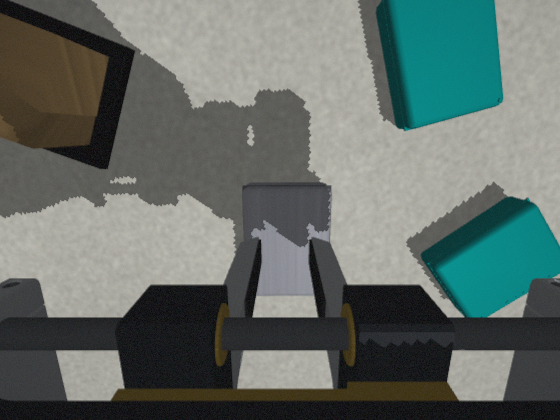

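The fingertips passed 13 mm below the tin's top at (287,240) with no force, and the tin did not move. Before concluding anything I'll try the other axis, across 80 mm with a hard grip.

```bash
python3 -m creep '[{"tx":0,"ty":-0.2,"tz":0,"turn":0,"fingers":30},{"tx":0,"ty":-0.3,"tz":0,"turn":-0.1,"fingers":94},{"tx":0,"ty":-0.3,"tz":0,"turn":-0.5,"fingers":94},{"tx":0,"ty":-0.3,"tz":0,"turn":-0.5,"fingers":94},{"tx":0,"ty":-0.3,"tz":0,"turn":-0.5,"fingers":94},{"tx":0,"ty":-0.3,"tz":0,"turn":-0.5,"fingers":94},{"tx":0,"ty":-0.3,"tz":0,"turn":-0.5,"fingers":94},{"tx":0,"ty":-0.3,"tz":0,"turn":-0.5,"fingers":94},{"tx":0,"ty":-0.3,"tz":0,"turn":-0.5,"fingers":94},{"tx":0,"ty":-0.3,"tz":0,"turn":-0.5,"fingers":94},{"tx":0,"ty":-0.3,"tz":0,"turn":-0.5,"fingers":94},{"tx":0,"ty":-0.3,"tz":0,"turn":-0.5,"fingers":94},{"tx":0,"ty":-0.3,"tz":0,"turn":-0.5,"fingers":94},{"tx":0,"ty":-0.3,"tz":0,"turn":-0.5,"fingers":94}]' 
python3 - <<'E'
from h import *
c=wrist('w19')
k,p=topface(c,28,(150,50,410,330)); print(p[:,2].mean(),len(p)); print(cv2.minAreaRect(k))
go(630.3,-175.9,4,-56.7)
E
```

```text
clock: 23.1
eef_pos: [630.0, -176.0, 75.9]
eef_rot: [-1.556, -0.006, -0.993]
wrist_force: [-0.3, -0.3, -0.6]
finger_gap: 94.1
28.74792797466662 6324
((628.78857421875, -176.396240234375), (79.04525756835938, 59.64662170410156), 33.304683685302734)
now [ 630. -176.   76.] yaw -56.88 -> tx -0.002 ty 0.360 tz -0.004 turn -0.0010 clock 23.15 gap 94.1 F [-0.4 -0.7 -0. ]
```

```bash
python3 -m creep '[{"tx":0,"ty":0.2,"tz":-0.004,"turn":0,"fingers":94},{"tx":0,"ty":0.34,"tz":-0.004,"turn":0,"fingers":94},{"tx":0,"ty":0.36,"tz":-0.004,"turn":0,"fingers":94},{"tx":0,"ty":0.36,"tz":-0.004,"turn":0,"fingers":94},{"tx":0,"ty":0.36,"tz":-0.004,"turn":0,"fingers":70},{"tx":0,"ty":0.36,"tz":-0.004,"turn":0,"fingers":70},{"tx":0,"ty":0.36,"tz":-0.004,"turn":0,"fingers":70},{"tx":0,"ty":0.36,"tz":-0.004,"turn":0,"fingers":70},{"tx":0,"ty":0.36,"tz":-0.004,"turn":0,"fingers":70}]' 60
python3 - <<'E'
from h import *
c=wrist('w20')
k,p=topface(c,28,(150,50,410,330)); print(p[:,2].mean(),len(p)); print(cv2.minAreaRect(k))
E
```

```text
clock: 24.05
eef_pos: [630.6, -176.3, 4.3]
eef_rot: [-1.555, -0.007, -0.993]
wrist_force: [0.5, -0.1, 0.5]
finger_gap: 70.1
28.848113804431012 9977
((628.8123779296875, -176.33740234375), (78.72998046875, 59.980289459228516), 33.548274993896484)
```

View pics/w20.png

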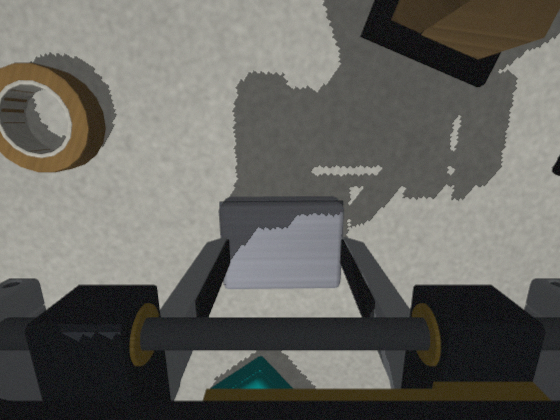

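The same on the 80 mm axis: the fingers reached 70 mm with no contact. To tell a gripper fault from something wrong with the tin, I'll close on the tape roll where it lies.

```bash
python3 -m creep '[{"tx":0,"ty":0,"tz":0,"turn":0,"fingers":94},{"tx":0,"ty":0,"tz":0,"turn":0,"fingers":94},{"tx":0,"ty":0,"tz":0,"turn":0,"fingers":94},{"tx":0,"ty":-0.2,"tz":0,"turn":0,"fingers":94},{"tx":0,"ty":-0.4,"tz":0,"turn":0,"fingers":94},{"tx":0,"ty":-0.4,"tz":0,"turn":0,"fingers":94}]' 25
python3 -c "
from h import *
go(463.5,-188.5,85,-56.7-35)
"
```

```text
clock: 24.7
eef_pos: [631.7, -177.3, 90.2]
eef_rot: [-1.55, -0.014, -0.993]
wrist_force: [0.1, -0.3, 0.4]
finger_gap: 94.1
now [ 631.7 -177.3   90.2] yaw -56.89 -> tx -0.413 ty 0.005 tz -0.735 turn 0.1934 clock 24.7 gap 94.1 F [ 0.1 -0.3  0.4]
```

```bash
python3 -m creep '[{"tx":-0.413,"ty":0,"tz":-0.735,"turn":0.19,"fingers":94},{"tx":-0.413,"ty":0,"tz":-0.735,"turn":0.19,"fingers":94},{"tx":-0.413,"ty":0,"tz":-0.735,"turn":0.19,"fingers":94},{"tx":-0.413,"ty":0,"tz":-0.735,"turn":0.19,"fingers":94},{"tx":-0.413,"ty":0,"tz":-0.735,"turn":0.19,"fingers":94},{"tx":-0.413,"ty":0,"tz":-0.735,"turn":0.19,"fingers":94}]' 
python3 - <<'E'
from h import *
c=wrist('w21')
k,p=topface(c,20,(150,50,410,330)); print(p[:,2].mean(),len(p)); print(cv2.minEnclosingCircle(k))
x=cv2.minEnclosingCircle(k)[0]
go(*x,3,-91)
E
```

```text
clock: 25.3
eef_pos: [464.2, -188.7, 86.3]
eef_rot: [-1.545, 0.0, -1.586]
wrist_force: [0.5, 0.1, 0.1]
finger_gap: 94.1
20.762408963031987 2266
((462.1268005371094, -189.2949676513672), 32.15245056152344)
now [ 464.5 -188.6   86.1] yaw -90.86 -> tx 0.004 ty 0.415 tz -0.022 turn 0.0008 clock 25.35 gap 94.3 F [0.9 0.  0.5]
```

View pics/w21.png

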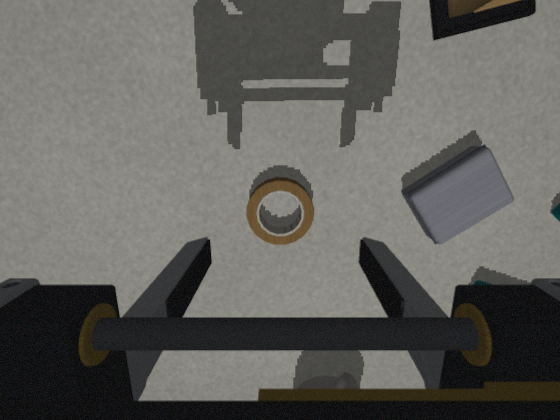

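Tape at (280,212), between the fingers.

```bash
python3 -m creep '[{"tx":0.004,"ty":0.2,"tz":-0.02,"turn":0,"fingers":94},{"tx":0.004,"ty":0.38,"tz":-0.02,"turn":0,"fingers":94},{"tx":0.004,"ty":0.415,"tz":-0.02,"turn":0,"fingers":94},{"tx":0.004,"ty":0.415,"tz":-0.02,"turn":0,"fingers":94},{"tx":0.004,"ty":0.415,"tz":-0.02,"turn":0,"fingers":56},{"tx":0.004,"ty":0.415,"tz":-0.02,"turn":0,"fingers":56},{"tx":0.004,"ty":0.415,"tz":-0.02,"turn":0,"fingers":56},{"tx":0.004,"ty":0.415,"tz":-0.02,"turn":0,"fingers":56},{"tx":0.004,"ty":0.415,"tz":-0.02,"turn":0,"fingers":56},{"tx":0.004,"ty":0.415,"tz":-0.02,"turn":0,"fingers":56},{"tx":0.004,"ty":0.415,"tz":-0.02,"turn":0,"fingers":56}]' 20
python3 - <<'E'
from h import *
c=wrist('w22')
print(monitor.read_state()['finger_gap'])
E
```

```text
clock: 26.45
eef_pos: [462.6, -189.3, 3.1]
eef_rot: [-1.545, 0.0, -1.586]
wrist_force: [0.1, -0.2, -0.3]
finger_gap: 55.9
56.04059967361121
```

View pics/w22.png

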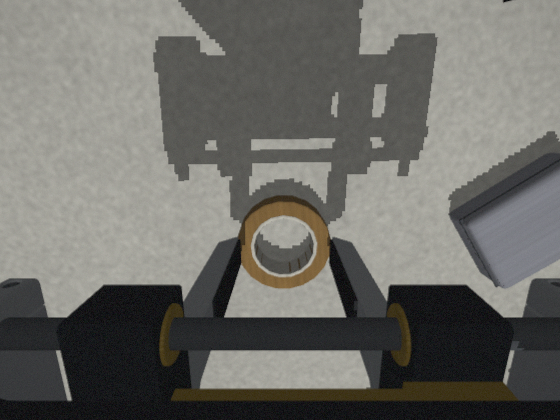

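The tape shows the same thing: the fingers went to 56 mm on a 64 mm roll without contact. Either the contact has gone altogether, or the lowest part of the fingers doesn't touch. The tall stick can tell these apart.

```bash
python3 -m creep '[{"tx":0,"ty":0,"tz":0,"turn":0,"fingers":94},{"tx":0,"ty":0,"tz":0,"turn":0,"fingers":94},{"tx":0,"ty":0,"tz":0,"turn":0,"fingers":94},{"tx":0,"ty":0,"tz":0,"turn":0,"fingers":94},{"tx":0,"ty":-0.2,"tz":0,"turn":0,"fingers":94},{"tx":0,"ty":-0.45,"tz":0,"turn":0,"fingers":94},{"tx":0,"ty":-0.7,"tz":0,"turn":0,"fingers":94},{"tx":0,"ty":-0.7,"tz":0,"turn":0,"fingers":94}]' 20
python3 - <<'E'
from h import *
c=wrist('w23')
k,p=topface(c,20,(150,50,410,330)); print(p[:,2].mean(),len(p)); print(cv2.minEnclosingCircle(k))
go(471,213,145,-91)
E
```

```text
clock: 27.3
eef_pos: [461.4, -190.5, 149.3]
eef_rot: [-1.536, -0.004, -1.586]
wrist_force: [0.1, -0.3, -1.0]
finger_gap: 94.0
20.77949168386241 1586
((461.78521728515625, -189.2474822998047), 31.902725219726562)
now [ 460.2 -189.9  145.8] yaw -90.86 -> tx -2.015 ty -0.000 tz 0.024 turn 0.0008 clock 27.35 gap 93.8 F [-0.4  0.  -1.6]
```

```bash
python3 -m creep '[{"tx":-1,"ty":0,"tz":0.012,"turn":0,"fingers":94},{"tx":-1,"ty":0,"tz":0.012,"turn":0,"fingers":94},{"tx":-1,"ty":0,"tz":0.012,"turn":0,"fingers":94},{"tx":-1,"ty":0,"tz":0.012,"turn":0,"fingers":94},{"tx":-1,"ty":0,"tz":0.012,"turn":0,"fingers":94},{"tx":-1,"ty":0,"tz":0.012,"turn":0,"fingers":94}]'
python3 -m creep '[{"tx":-1,"ty":0,"tz":0.012,"turn":0,"fingers":94},{"tx":-1,"ty":0,"tz":0.012,"turn":0,"fingers":94},{"tx":-1,"ty":0,"tz":0.012,"turn":0,"fingers":94},{"tx":-1,"ty":0,"tz":0.012,"turn":0,"fingers":94},{"tx":-1,"ty":0,"tz":0.012,"turn":0,"fingers":94},{"tx":-1,"ty":0,"tz":0.012,"turn":0,"fingers":94}]'
python3 - <<'E'
from h import *
c=wrist('w24')
k,p=topface(c,90,(150,30,410,290)); print(p[:,2].mean(),len(p)); print(cv2.minEnclosingCircle(k))
x=cv2.minEnclosingCircle(k)[0]
go(*x,50,-91)
E
```

```text
clock: 27.95
eef_pos: [465.1, 10.8, 144.1]
eef_rot: [-1.542, -0.002, -1.583]
wrist_force: [-0.3, 0.0, 0.4]
finger_gap: 93.7
clock: 28.55
eef_pos: [470.0, 210.0, 142.6]
eef_rot: [-1.544, -0.003, -1.583]
wrist_force: [0.2, -0.9, -0.7]
finger_gap: 94.0
91.19554678382708 612
((470.3831787109375, 215.1438446044922), 12.94485855102539)
now [470.1 209.2 142.9] yaw -90.78 -> tx -0.031 ty 0.464 tz -0.012 turn 0.0012 clock 28.6 gap 94.0 F [ 0.5 -0.6  0.7]
```

View pics/w24.png

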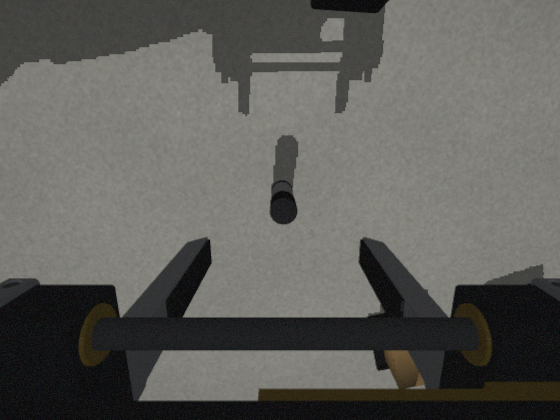

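```bash
python3 -m creep '[{"tx":-0.028,"ty":0.2,"tz":-0.01,"turn":0,"fingers":94},{"tx":-0.028,"ty":0.42,"tz":-0.01,"turn":0,"fingers":94},{"tx":-0.028,"ty":0.464,"tz":-0.01,"turn":0,"fingers":94},{"tx":-0.028,"ty":0.464,"tz":-0.01,"turn":0,"fingers":94},{"tx":-0.028,"ty":0.464,"tz":-0.01,"turn":0,"fingers":35},{"tx":-0.028,"ty":0.464,"tz":-0.01,"turn":0,"fingers":35},{"tx":-0.028,"ty":0.464,"tz":-0.01,"turn":0,"fingers":35},{"tx":-0.028,"ty":0.464,"tz":-0.01,"turn":0,"fingers":35},{"tx":-0.028,"ty":0.464,"tz":-0.01,"turn":0,"fingers":35},{"tx":-0.028,"ty":0.464,"tz":-0.01,"turn":0,"fingers":35},{"tx":-0.028,"ty":0.464,"tz":-0.01,"turn":0,"fingers":18},{"tx":-0.028,"ty":0.464,"tz":-0.01,"turn":0,"fingers":18},{"tx":-0.028,"ty":0.464,"tz":-0.01,"turn":0,"fingers":18},{"tx":-0.028,"ty":0.464,"tz":-0.01,"turn":0,"fingers":18},{"tx":-0.028,"ty":0.464,"tz":-0.01,"turn":0,"fingers":18}]' 15
python3 - <<'E'
from h import *
c=wrist('w25')
print(monitor.read_state()['finger_gap'])
E
```

```text
clock: 30.1
eef_pos: [470.7, 214.6, 50.0]
eef_rot: [-1.544, -0.003, -1.584]
wrist_force: [0.8, 0.5, 0.3]
finger_gap: 23.6
23.40820539908605
```

View pics/w25.png

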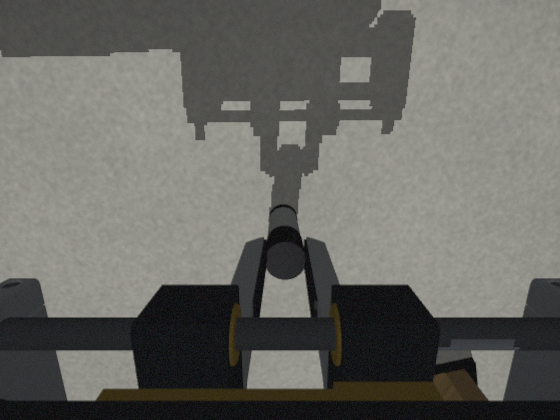

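The stick is solid: the gap stopped at 23.5. Now I check whether the fingertip region collides, by closing on only the top 20 mm of the stick.

```bash
python3 -m creep '[{"tx":0,"ty":0,"tz":0,"turn":0,"fingers":45},{"tx":0,"ty":0,"tz":0,"turn":0,"fingers":45},{"tx":0,"ty":0,"tz":0,"turn":0,"fingers":45},{"tx":0,"ty":-0.08,"tz":0,"turn":0,"fingers":45},{"tx":0,"ty":-0.1,"tz":0,"turn":0,"fingers":45},{"tx":0,"ty":-0.1,"tz":0,"turn":0,"fingers":45},{"tx":0,"ty":-0.1,"tz":0,"turn":0,"fingers":18},{"tx":0,"ty":-0.1,"tz":0,"turn":0,"fingers":18},{"tx":0,"ty":-0.1,"tz":0,"turn":0,"fingers":18},{"tx":0,"ty":-0.1,"tz":0,"turn":0,"fingers":18},{"tx":0,"ty":-0.1,"tz":0,"turn":0,"fingers":18},{"tx":0,"ty":-0.1,"tz":0,"turn":0,"fingers":18}]' 10
```

```text
clock: 31.35
eef_pos: [470.2, 214.6, 69.9]
eef_rot: [-1.544, -0.003, -1.584]
wrist_force: [-0.3, 0.4, 0.5]
finger_gap: 18.0
```

The lower 20 mm of the fingers, by the reported TCP, touches nothing. I'll check from the wrist depth where the fingers really end.

```bash
python3 - <<'E'
from h import *
c=np.load('/tmp/w9.npy',allow_pickle=True).item()
z=c['range_z'];M=np.array(c['mount'])
v,u=np.indices(z.shape);Pc=np.stack([(u-c['cx'])/c['fx']*z,(v-c['cy'])/c['fy']*z,z],-1)
T=Pc@M[:3,:3].T+M[:3,3]
for b in [(195,212),(358,375)]:
  for r in range(232,300,6): print(r,[T[r,q].round(0).tolist() for q in range(b[0],b[1],8)])
c=np.load('/tmp/wrist.npy',allow_pickle=True).item()
print(c['range_z'][245,205],z[245,205])
c=optics.camera('side'); save('s4',cv2.resize(c['frame'][150:350,180:400],None,fx=3.4,fy=3,interpolation=cv2.INTER_CUBIC))
E
```

```text
232 [[47.0, 142.0, -110.0], [47.0, 142.0, -100.0], [47.0, 142.0, -91.0]]
238 [[55.0, 142.0, -111.0], [-10.0, -32.0, -51.0], [55.0, 142.0, -91.0]]
244 [[-11.0, -43.0, -53.0], [-9.0, -39.0, -50.0], [63.0, 142.0, -92.0]]
250 [[-11.0, -52.0, -51.0], [-8.0, -45.0, -48.0], [71.0, 142.0, -92.0]]
256 [[-9.0, -56.0, -49.0], [-5.0, -47.0, -48.0], [78.0, 140.0, -92.0]]
262 [[-8.0, -61.0, -48.0], [-1.0, -47.0, -48.0], [7.0, -29.0, -48.0]]
268 [[-5.0, -62.0, -48.0], [2.0, -48.0, -48.0], [94.0, 140.0, -93.0]]
274 [[-2.0, -64.0, -48.0], [6.0, -47.0, -48.0], [103.0, 142.0, -94.0]]
280 [[1.0, -64.0, -48.0], [111.0, 141.0, -105.0], [111.0, 141.0, -94.0]]
286 [[3.0, -66.0, -48.0], [120.0, 142.0, -105.0], [120.0, 140.0, -95.0]]
292 [[128.0, 141.0, -116.0], [128.0, 141.0, -106.0], [128.0, 141.0, -96.0]]
298 [[136.0, 140.0, -116.0], [137.0, 141.0, -106.0], [137.0, 140.0, -96.0]]
232 [[47.0, 142.0, 88.0], [47.0, 142.0, 98.0], [48.0, 143.0, 108.0]]
238 [[55.0, 143.0, 89.0], [-11.0, -33.0, 49.0], [55.0, 143.0, 109.0]]
244 [[63.0, 142.0, 89.0], [-9.0, -39.0, 48.0], [-11.0, -42.0, 51.0]]
250 [[71.0, 143.0, 90.0], [-9.0, -47.0, 46.0], [-10.0, -50.0, 49.0]]
256 [[79.0, 142.0, 90.0], [-5.0, -45.0, 46.0], [-9.0, -56.0, 48.0]]
262 [[6.0, -30.0, 46.0], [-2.0, -48.0, 46.0], [-8.0, -62.0, 46.0]]
268 [[95.0, 142.0, 91.0], [2.0, -48.0, 46.0], [-5.0, -62.0, 46.0]]
274 [[103.0, 142.0, 92.0], [5.0, -49.0, 46.0], [-3.0, -64.0, 46.0]]
280 [[112.0, 142.0, 92.0], [112.0, 141.0, 102.0], [1.0, -64.0, 46.0]]
286 [[120.0, 141.0, 93.0], [-77.0, -209.0, -1.0], [4.0, -65.0, 46.0]]
292 [[129.0, 142.0, 93.0], [129.0, 141.0, 104.0], [128.0, 140.0, 113.0]]
298 [[137.0, 141.0, 94.0], [137.0, 140.0, 104.0], [137.0, 141.0, 114.0]]
180.68288 181.38089
```

View pics/s4.png

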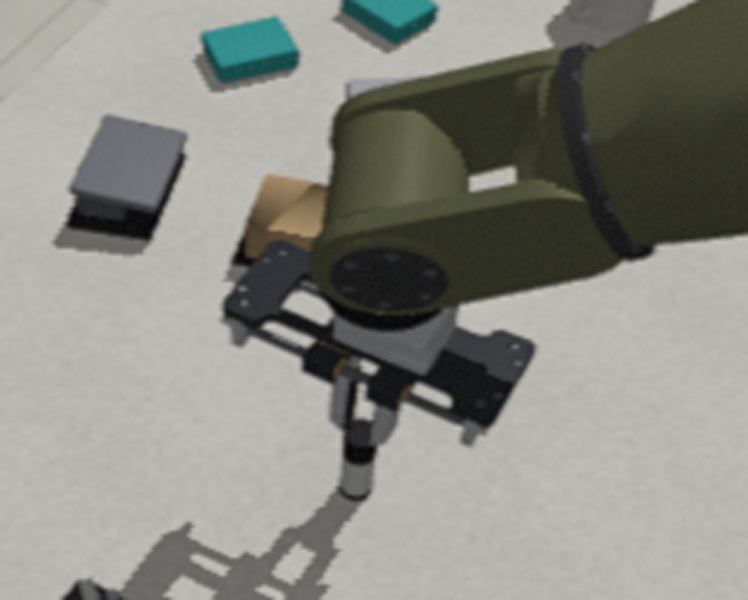

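This explains it. The wrist depth shows the fingers ending at tool y ≈ −30, so the physical tips are about 30 mm short of the reported TCP. All the observations agree:

| Closed on | Reported TCP z | Result |
|---|---|---|
| Wedges (top 50) | 17 | gripped by their top 3 mm |
| Stick (top 90) | 50 | gripped |
| Stick (top 90) | 70 | missed |
| Tin (top 28) | 0.9 | missed |

From here I command the TCP about 30 mm lower, and go back to the tin.

```bash
python3 -m creep '[{"tx":0,"ty":-0.2,"tz":0,"turn":0,"fingers":40},{"tx":0,"ty":-0.2,"tz":0,"turn":0,"fingers":94},{"tx":0,"ty":-0.2,"tz":0,"turn":0,"fingers":94},{"tx":0,"ty":-0.2,"tz":0,"turn":0,"fingers":94},{"tx":0,"ty":-0.2,"tz":0,"turn":0,"fingers":94}]'
python3 - <<'E'
from h import *
c=wrist('w26'); k,p=topface(c,90,(150,30,410,290)); print(p[:,2].mean(),len(p),cv2.minEnclosingCircle(k))
go(630,-176,100,-146.7)
E
```

```text
clock: 31.9
eef_pos: [468.6, 214.6, 109.0]
eef_rot: [-1.545, -0.004, -1.584]
wrist_force: [-0.0, -0.3, -0.2]
finger_gap: 54.4
91.25045101475773 786 ((470.3470458984375, 215.17245483398438), 13.125882148742676)
now [468.7 214.6 109.1] yaw -90.78 -> tx 1.942 ty 0.075 tz 0.831 turn 0.3107 clock 31.95 gap 58.6 F [0.8 0.4 0.8]
```

```bash
python3 -m creep '[{"tx":0.97,"ty":0,"tz":0.42,"turn":0,"fingers":94},{"tx":0.97,"ty":0,"tz":0.42,"turn":0,"fingers":94},{"tx":0.97,"ty":0,"tz":0.42,"turn":0,"fingers":94},{"tx":0.97,"ty":0,"tz":0.42,"turn":0,"fingers":94},{"tx":0.97,"ty":0,"tz":0.42,"turn":0,"fingers":94},{"tx":0.97,"ty":0,"tz":0.42,"turn":0,"fingers":94}]'
python3 -m creep '[{"tx":0.97,"ty":0.05,"tz":0.41,"turn":0.311,"fingers":94},{"tx":0.97,"ty":0.05,"tz":0.41,"turn":0.311,"fingers":94},{"tx":0.97,"ty":0.05,"tz":0.41,"turn":0.311,"fingers":94},{"tx":0.97,"ty":0.05,"tz":0.41,"turn":0.311,"fingers":94},{"tx":0.97,"ty":0.05,"tz":0.41,"turn":0.311,"fingers":94},{"tx":0.97,"ty":0.05,"tz":0.41,"turn":0.311,"fingers":94},{"tx":0.97,"ty":0.05,"tz":0.41,"turn":0.311,"fingers":94},{"tx":0.97,"ty":0.05,"tz":0.41,"turn":0.311,"fingers":94}]'
python3 - <<'E'
from h import *
c=wrist('w27'); k,p=topface(c,28,(150,50,410,330)); print(p[:,2].mean(),len(p)); r=cv2.minAreaRect(k); print(r)
print(monitor.read_state()['eef_rot'])
go(*r[0],-19,-146.7)
E
```

```text
clock: 32.55
eef_pos: [550.1, 18.2, 111.3]
eef_rot: [-1.546, -0.004, -1.587]
wrist_force: [0.4, 1.0, -0.3]
finger_gap: 93.6
clock: 33.35
eef_pos: [629.2, -175.3, 103.7]
eef_rot: [-1.555, 0.018, -2.564]
wrist_force: [0.3, 0.7, 0.1]
finger_gap: 94.3
28.742466751293133 8962
((630.6721801757812, -176.55038452148438), (78.89688110351562, 59.487449645996094), 32.9946403503418)
[-1.55429548  0.0181251  -2.56034792]
now [ 629.2 -175.4  103.9] yaw -146.7 -> tx 0.008 ty 0.614 tz -0.002 turn 0.0000 clock 33.4 gap 94.2 F [-0.  -1.2  0.7]
```

View pics/w27.png

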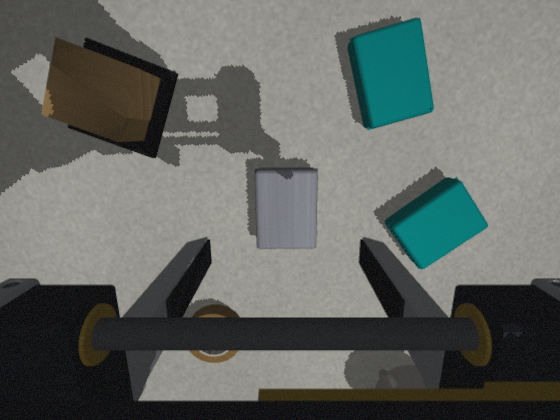

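The tin at (287,208) is still untouched between the fingers. Descend to TCP −19, putting the tips about 11 mm above the desk, and close.

```bash
python3 -m creep '[{"tx":0.006,"ty":0.2,"tz":0,"turn":0,"fingers":94},{"tx":0.006,"ty":0.42,"tz":0,"turn":0,"fingers":94},{"tx":0.006,"ty":0.55,"tz":0,"turn":0,"fingers":94},{"tx":0.006,"ty":0.6,"tz":0,"turn":0,"fingers":94},{"tx":0.006,"ty":0.614,"tz":0,"turn":0,"fingers":94},{"tx":0.006,"ty":0.614,"tz":0,"turn":0,"fingers":94},{"tx":0.006,"ty":0.614,"tz":0,"turn":0,"fingers":53},{"tx":0.006,"ty":0.614,"tz":0,"turn":0,"fingers":53},{"tx":0.006,"ty":0.614,"tz":0,"turn":0,"fingers":53},{"tx":0.006,"ty":0.614,"tz":0,"turn":0,"fingers":53},{"tx":0.006,"ty":0.614,"tz":0,"turn":0,"fingers":53},{"tx":0.006,"ty":0.614,"tz":0,"turn":0,"fingers":53},{"tx":0.006,"ty":0.614,"tz":0,"turn":0,"fingers":53}]' 30
python3 - <<'E'
from h import *
c=wrist('w28'); go(630,-176,80,-146.7)
E
```

```text
clock: 34.7
eef_pos: [631.3, -176.7, -18.7]
eef_rot: [-1.554, 0.018, -2.56]
wrist_force: [-2.2, 0.4, 3.8]
finger_gap: 60.0
now [ 631.3 -176.7  -18.7] yaw -146.7 -> tx -0.005 ty -0.493 tz 0.002 turn -0.0000 clock 34.75 gap 59.8 F [-0.8 -0.1  4.4]
```

View pics/w28.png

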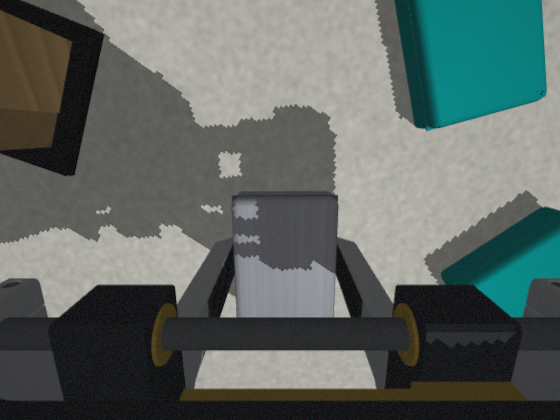

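Gripped at 60.0 mm. Lift and carry to the tray.

```bash
python3 -m creep '[{"tx":0,"ty":-0.2,"tz":0,"turn":0,"fingers":53},{"tx":0,"ty":-0.4,"tz":0,"turn":0,"fingers":53},{"tx":0,"ty":-0.49,"tz":0,"turn":0,"fingers":53},{"tx":0,"ty":-0.49,"tz":0,"turn":0,"fingers":53},{"tx":0,"ty":-0.49,"tz":0,"turn":0,"fingers":53}]'
python3 -c "
from h import *
go(631.5,11,75,-167.1)
"
```

```text
clock: 35.25
eef_pos: [628.4, -176.1, 78.0]
eef_rot: [-1.555, 0.017, -2.56]
wrist_force: [0.0, 0.1, -2.3]
finger_gap: 59.9
now [ 628.4 -176.1   78. ] yaw -146.7 -> tx -0.526 ty 0.012 tz -0.774 turn 0.1133 clock 35.25 gap 59.9 F [ 0.   0.1 -2.3]
```

```bash
python3 -m creep '[{"tx":-0.526,"ty":0,"tz":-0.774,"turn":0.113,"fingers":53},{"tx":-0.526,"ty":0,"tz":-0.774,"turn":0.113,"fingers":53},{"tx":-0.526,"ty":0,"tz":-0.774,"turn":0.113,"fingers":53},{"tx":-0.526,"ty":0,"tz":-0.774,"turn":0.113,"fingers":53},{"tx":-0.526,"ty":0.01,"tz":-0.774,"turn":0.113,"fingers":53},{"tx":-0.526,"ty":0.01,"tz":-0.774,"turn":0.113,"fingers":53},{"tx":-0.526,"ty":0.01,"tz":-0.774,"turn":0.113,"fingers":53}]'
python3 - <<'E'
from h import *
c=wrist('w29');
k,p=topface(c,28+18.7+75,(150,120,430,400),8); print(p[:,2].mean()); print(cv2.minAreaRect(k))
P=pts(c);f=c['frame'];m=((f.max(-1)<38)&(P[...,2]<14)&(P[...,2]>-5)).astype(np.uint8)
print(P[m>0].mean(0) if m.any() else None)
go(631.5,11,37,-167.1)
E
```

```text
clock: 35.95
eef_pos: [630.9, 10.1, 74.1]
eef_rot: [-1.563, 0.02, -2.916]
wrist_force: [1.0, -0.3, -2.0]
finger_gap: 59.8
121.58223826097442
((633.4308471679688, 11.95931625366211), (74.34186553955078, 84.92046356201172), 12.61973762512207)
[658.88091701  33.24582079   6.99030606]
now [631.1   9.8  74.5] yaw -167.12 -> tx 0.000 ty 0.187 tz -0.007 turn -0.0001 clock 36.0 gap 59.8 F [ 0.2 -0.4 -0.7]
```

View pics/w29.png

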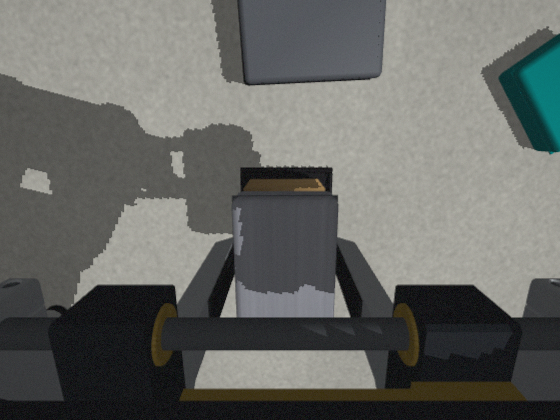

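The tin is level and aligned over the tray at (285,245). Lower it to contact.

```bash
python3 -m creep '[{"tx":0,"ty":0.1,"tz":-0.007,"turn":0,"fingers":53},{"tx":0,"ty":0.16,"tz":-0.007,"turn":0,"fingers":53},{"tx":0,"ty":0.187,"tz":-0.007,"turn":0,"fingers":53},{"tx":0,"ty":0.194,"tz":-0.007,"turn":0,"fingers":53},{"tx":0,"ty":0.196,"tz":-0.007,"turn":0,"fingers":53},{"tx":0,"ty":0.196,"tz":-0.007,"turn":0,"fingers":53}]'
python3 -c "
from h import *
go(631.5,11,35,-167.1)
"
```

```text
clock: 36.6
eef_pos: [631.8, 11.0, 35.7]
eef_rot: [-1.562, 0.021, -2.917]
wrist_force: [0.3, -0.4, -1.6]
finger_gap: 60.0
now [631.8  11.   35.7] yaw -167.12 -> tx 0.002 ty 0.003 tz -0.001 turn -0.0001 clock 36.6 gap 60.0 F [ 0.3 -0.4 -1.6]
```

```bash
python3 -m creep '[{"tx":0,"ty":0.004,"tz":0,"turn":0,"fingers":53},{"tx":0,"ty":0.006,"tz":0,"turn":0,"fingers":53},{"tx":0,"ty":0.006,"tz":0,"turn":0,"fingers":53}]'
python3 -m creep '[{"tx":0,"ty":0,"tz":0,"turn":0,"fingers":75},{"tx":0,"ty":0,"tz":0,"turn":0,"fingers":75},{"tx":0,"ty":0,"tz":0,"turn":0,"fingers":75},{"tx":0,"ty":-0.1,"tz":0,"turn":0,"fingers":85},{"tx":0,"ty":-0.3,"tz":0,"turn":0,"fingers":94},{"tx":0,"ty":-0.45,"tz":0,"turn":0,"fingers":94},{"tx":0,"ty":-0.45,"tz":0,"turn":0,"fingers":94},{"tx":0,"ty":-0.45,"tz":0,"turn":0,"fingers":94}]'
python3 - <<'E'
from h import *
c=wrist('w30');np.save('/tmp/w30.npy',c,allow_pickle=True)
k,p=topface(c,82,(150,50,430,300),6); print(p[:,2].mean(),cv2.minAreaRect(k))
A=np.c_[p[:,:2],np.ones(len(p))]; print('slopes',np.linalg.lstsq(A,p[:,2],rcond=None)[0])
go(462,-189.3,90,-91)
E
```

```text
clock: 36.9
eef_pos: [632.2, 10.9, 35.2]
eef_rot: [-1.562, 0.022, -2.917]
wrist_force: [-1.0, -0.8, 5.6]
finger_gap: 59.9
clock: 37.7
eef_pos: [630.1, 11.3, 125.2]
eef_rot: [-1.562, 0.022, -2.917]
wrist_force: [0.4, 0.0, -0.5]
finger_gap: 94.4
82.81184427678994 ((630.9019165039062, 12.102161407470703), (78.85983276367188, 59.28191375732422), 12.778295516967773)
slopes [-4.13230465e-03 -3.62734542e-04  8.54299529e+01]
now [629.6  11.3 124.1] yaw -167.12 -> tx 1.044 ty 0.156 tz 0.790 turn -0.4229 clock 37.75 gap 94.1 F [-0.6 -0.  -0.1]
```

View pics/w30.png

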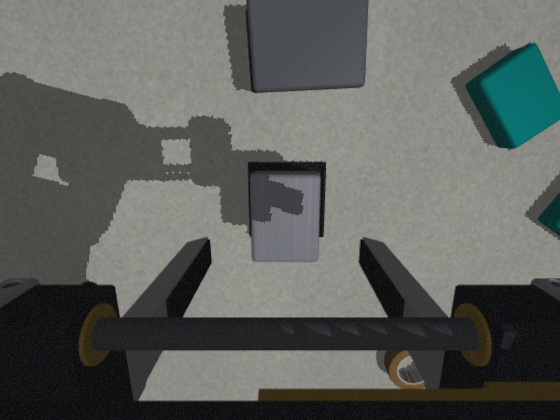

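The tin is on the pair at (285,215), top at 82 mm, level, and within 2 mm of the tray centre. Now the tape.

```bash
python3 -c "
from h import *
go(462,-189.3,90,-167.1)"
```

```text
now [629.6  11.3 124.1] yaw -167.12 -> tx 1.044 ty 0.156 tz 0.790 turn -0.0001 clock 37.75 gap 94.1 F [-0.6 -0.  -0.1]
```

```bash
python3 -m creep '[{"tx":1,"ty":0,"tz":0.79,"turn":0,"fingers":94},{"tx":1,"ty":0,"tz":0.79,"turn":0,"fingers":94},{"tx":1,"ty":0,"tz":0.79,"turn":0,"fingers":94},{"tx":1,"ty":0.15,"tz":0.79,"turn":0,"fingers":94},{"tx":1,"ty":0.15,"tz":0.79,"turn":0,"fingers":94},{"tx":1,"ty":0.15,"tz":0.79,"turn":0,"fingers":94},{"tx":1,"ty":0.15,"tz":0.79,"turn":0,"fingers":94}]'
python3 - <<'E'
from h import *
c=wrist('w31');
k,p=topface(c,20,(150,50,430,300),5); x,r=cv2.minEnclosingCircle(k); print(p[:,2].mean(),x,r)
go(*x,-22,-167.1)
E
```

```text
clock: 38.45
eef_pos: [469.3, -188.0, 90.1]
eef_rot: [-1.564, 0.019, -2.919]
wrist_force: [1.0, 1.4, 1.7]
finger_gap: 94.1
20.74252152793949 (462.98760986328125, -189.8131561279297) 32.00045394897461
now [ 470.4 -187.3   90.7] yaw -167.19 -> tx 0.050 ty 0.563 tz -0.000 turn -0.0005 clock 38.5 gap 93.9 F [ 0.2  1.  -0. ]
```

View pics/w31.png

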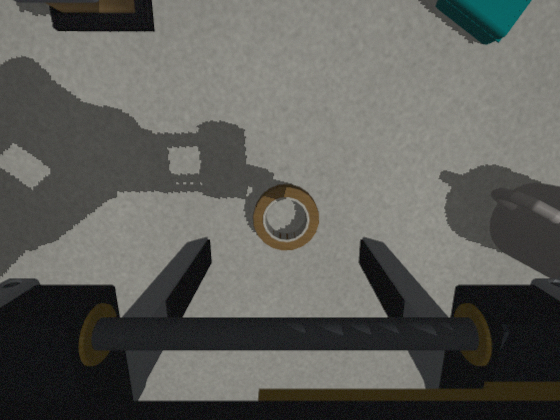

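```bash
python3 -m creep '[{"tx":0.052,"ty":0.2,"tz":0,"turn":0,"fingers":94},{"tx":0.052,"ty":0.4,"tz":0,"turn":0,"fingers":94},{"tx":0.052,"ty":0.52,"tz":0,"turn":0,"fingers":94},{"tx":0.052,"ty":0.555,"tz":0,"turn":0,"fingers":94},{"tx":0.052,"ty":0.567,"tz":0,"turn":0,"fingers":94},{"tx":0.052,"ty":0.567,"tz":0,"turn":0,"fingers":94},{"tx":0.052,"ty":0.567,"tz":0,"turn":0,"fingers":57},{"tx":0.052,"ty":0.567,"tz":0,"turn":0,"fingers":57},{"tx":0.052,"ty":0.567,"tz":0,"turn":0,"fingers":57},{"tx":0.052,"ty":0.567,"tz":0,"turn":0,"fingers":57},{"tx":0.052,"ty":0.567,"tz":0,"turn":0,"fingers":57},{"tx":0.052,"ty":0.567,"tz":0,"turn":0,"fingers":57},{"tx":0.052,"ty":0.567,"tz":0,"turn":0,"fingers":57}]' 20
python3 -m creep '[{"tx":0,"ty":-0.2,"tz":0,"turn":0,"fingers":57},{"tx":0,"ty":-0.4,"tz":0,"turn":0,"fingers":57},{"tx":0,"ty":-0.6,"tz":0,"turn":0,"fingers":57},{"tx":0,"ty":-0.6,"tz":0,"turn":0,"fingers":57},{"tx":0,"ty":-0.6,"tz":0,"turn":0,"fingers":57}]'
python3 -c "
from h import *
go(631.2,11.3,100,-167.1)"
```

```text
clock: 39.8
eef_pos: [462.8, -190.0, -22.5]
eef_rot: [-1.563, 0.02, -2.918]
wrist_force: [-1.6, 0.2, 5.5]
finger_gap: 63.8
clock: 40.3
eef_pos: [460.3, -189.7, 97.6]
eef_rot: [-1.562, 0.021, -2.918]
wrist_force: [0.2, -0.2, -0.4]
finger_gap: 64.1
now [ 460.3 -189.7   97.6] yaw -167.19 -> tx -1.056 ty 0.003 tz -0.791 turn -0.0005 clock 40.3 gap 64.1 F [ 0.2 -0.2 -0.4]
```

```bash
python3 -m creep '[{"tx":-1,"ty":0,"tz":-0.79,"turn":0,"fingers":57},{"tx":-1,"ty":0,"tz":-0.79,"turn":0,"fingers":57},{"tx":-1,"ty":0,"tz":-0.79,"turn":0,"fingers":57},{"tx":-1,"ty":0,"tz":-0.79,"turn":0,"fingers":57},{"tx":-1,"ty":0,"tz":-0.79,"turn":0,"fingers":57},{"tx":-1,"ty":0,"tz":-0.79,"turn":0,"fingers":57},{"tx":-1,"ty":0,"tz":-0.79,"turn":0,"fingers":57},{"tx":-1,"ty":0,"tz":-0.79,"turn":0,"fingers":57}]'
python3 - <<'E'
from h import *
c=wrist('w32');
go(631.2,11.3,61,-167.1)
E
```

```text
clock: 41.1
eef_pos: [619.3, 7.9, 99.1]
eef_rot: [-1.563, 0.019, -2.919]
wrist_force: [0.0, -0.2, 0.6]
finger_gap: 64.2
now [619.5   7.6  99.6] yaw -167.26 -> tx -0.058 ty 0.194 tz -0.007 turn -0.0009 clock 41.15 gap 63.9 F [ 0.  -0.5 -1.3]
```

View pics/w32.png

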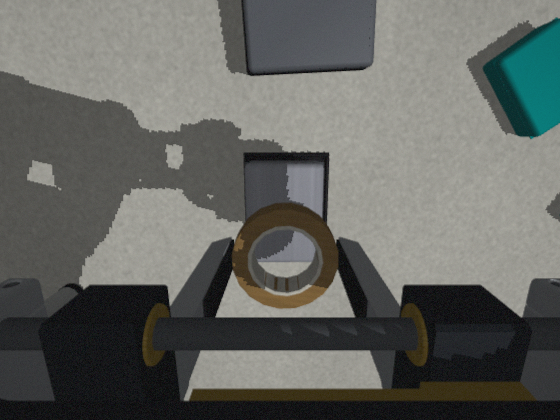

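```bash
python3 -m creep '[{"tx":-0.058,"ty":0,"tz":-0.007,"turn":0,"fingers":57},{"tx":-0.058,"ty":0.05,"tz":-0.007,"turn":0,"fingers":57},{"tx":-0.058,"ty":0.14,"tz":-0.007,"turn":0,"fingers":57},{"tx":-0.058,"ty":0.185,"tz":-0.007,"turn":0,"fingers":57},{"tx":-0.058,"ty":0.197,"tz":-0.007,"turn":0,"fingers":57},{"tx":-0.058,"ty":0.2,"tz":-0.007,"turn":0,"fingers":57},{"tx":-0.058,"ty":0.2,"tz":-0.007,"turn":0,"fingers":57}]'
python3 - <<'E'
from h import *
go(631.2,11.3,59.5,-167.1)
E
```

```text
clock: 41.85
eef_pos: [631.4, 11.2, 60.2]
eef_rot: [-1.562, 0.02, -2.919]
wrist_force: [-0.1, -0.3, -1.1]
finger_gap: 64.0
now [631.4  11.2  60.2] yaw -167.27 -> tx 0.001 ty 0.003 tz -0.001 turn -0.0009 clock 41.85 gap 64.0 F [-0.1 -0.3 -1.1]
```

```bash
python3 -m creep '[{"tx":0,"ty":0.004,"tz":0,"turn":0,"fingers":57},{"tx":0,"ty":0.006,"tz":0,"turn":0,"fingers":57},{"tx":0,"ty":0.006,"tz":0,"turn":0,"fingers":57}]'
python3 -m creep '[{"tx":0,"ty":0,"tz":0,"turn":0,"fingers":80},{"tx":0,"ty":0,"tz":0,"turn":0,"fingers":80},{"tx":0,"ty":0,"tz":0,"turn":0,"fingers":80},{"tx":0,"ty":-0.1,"tz":0,"turn":0,"fingers":85},{"tx":0,"ty":-0.3,"tz":0,"turn":0,"fingers":94},{"tx":0,"ty":-0.5,"tz":0,"turn":0,"fingers":94},{"tx":0,"ty":-0.5,"tz":0,"turn":0,"fingers":94},{"tx":0,"ty":-0.5,"tz":0,"turn":0,"fingers":94}]'
python3 - <<'E'
from h import *
c=wrist('w33');np.save('/tmp/w33.npy',c,allow_pickle=True)
k,p=topface(c,102,(150,50,430,300),6); print(p[:,2].mean(),cv2.minEnclosingCircle(k))
k,p=topface(c,82,(150,50,430,330),6); print(p[:,2].mean(),cv2.minAreaRect(k))
go(470.4,215,150,-91)
E
```

```text
clock: 42.15
eef_pos: [631.6, 11.2, 59.3]
eef_rot: [-1.562, 0.02, -2.919]
wrist_force: [-0.2, -0.1, 2.0]
finger_gap: 64.2
clock: 42.95
eef_pos: [629.6, 11.5, 159.7]
eef_rot: [-1.562, 0.022, -2.919]
wrist_force: [-0.4, -0.8, -0.5]
finger_gap: 94.2
102.7033177959385 ((631.4274291992188, 12.540719032287598), 32.05972671508789)
82.79218397198775 ((628.01220703125, 12.072617530822754), (36.24714279174805, 39.088958740234375), 12.628846168518066)
now [629.   11.6 158.5] yaw -167.27 -> tx 0.550 ty 0.022 tz -1.167 turn -0.4237 clock 43.0 gap 94.1 F [-0.3 -0.2 -1. ]
```

View pics/w33.png

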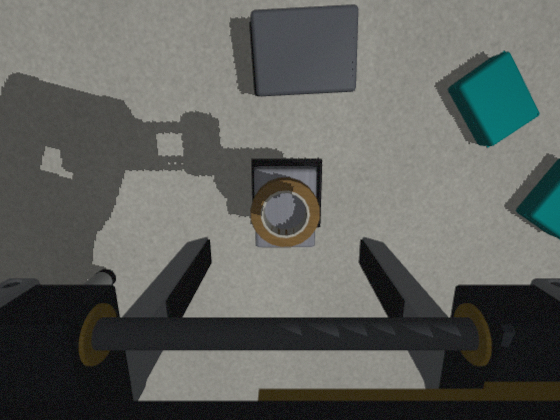

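The tape is flat and centred on the tin, (631.4,12.5) against (630.9,12.1). Last, the stick.

```bash
python3 -m creep '[{"tx":0.2,"ty":0,"tz":-0.9,"turn":0,"fingers":94},{"tx":0.2,"ty":0,"tz":-0.9,"turn":0,"fingers":94},{"tx":0.2,"ty":0,"tz":-0.9,"turn":0,"fingers":94},{"tx":0.2,"ty":0,"tz":-0.9,"turn":0,"fingers":94},{"tx":0.2,"ty":0,"tz":-0.9,"turn":0,"fingers":94},{"tx":0.2,"ty":0,"tz":-0.9,"turn":0,"fingers":94}]'
python3 -c "
from h import *
go(470.4,215,130,-167.1)"
```

```text
clock: 43.6
eef_pos: [549.8, 178.6, 155.0]
eef_rot: [-1.562, 0.017, -2.918]
wrist_force: [0.2, -0.8, -0.2]
finger_gap: 93.6
now [549.8 178.6 155. ] yaw -167.19 -> tx 0.349 ty 0.117 tz -0.267 turn -0.0005 clock 43.6 gap 93.6 F [ 0.2 -0.8 -0.2]
```

```bash
python3 -m creep '[{"tx":0.35,"ty":0.05,"tz":-0.267,"turn":0,"fingers":94},{"tx":0.35,"ty":0.1,"tz":-0.267,"turn":0,"fingers":94},{"tx":0.35,"ty":0.1,"tz":-0.267,"turn":0,"fingers":94},{"tx":0.35,"ty":0.1,"tz":-0.267,"turn":0,"fingers":94},{"tx":0.35,"ty":0.1,"tz":-0.267,"turn":0,"fingers":94}]'
python3 - <<'E'
from h import *
c=wrist('w34');
k,p=topface(c,90,(150,30,430,300),6); x,r=cv2.minEnclosingCircle(k); print(p[:,2].mean(),x,r)
go(*x,22,-167.1)
E
```

```text
clock: 44.1
eef_pos: [471.4, 214.2, 133.5]
eef_rot: [-1.562, 0.018, -2.919]
wrist_force: [-0.6, 0.5, -0.2]
finger_gap: 93.9
91.21607470601553 (471.50927734375, 214.8955078125) 13.081221580505371
now [471.3 214.2 133.5] yaw -167.28 -> tx 0.008 ty 0.557 tz -0.008 turn -0.0010 clock 44.15 gap 93.9 F [-0.2  0.6  0.5]
```

View pics/w34.png

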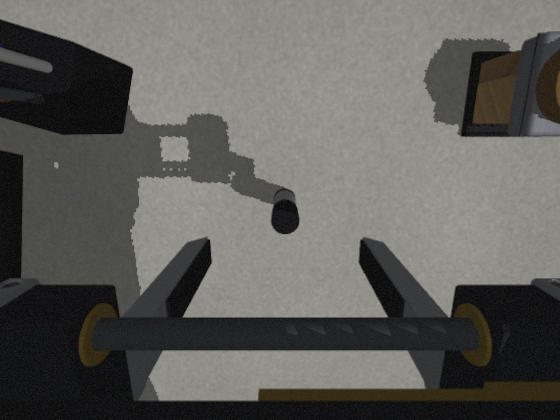

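The stick at (285,213) is centred. The pen cup at (60,80) is well clear of the gripper body.

```bash
python3 -m creep '[{"tx":0.01,"ty":0.2,"tz":-0.007,"turn":0,"fingers":94},{"tx":0.01,"ty":0.4,"tz":-0.007,"turn":0,"fingers":94},{"tx":0.01,"ty":0.53,"tz":-0.007,"turn":0,"fingers":94},{"tx":0.01,"ty":0.557,"tz":-0.007,"turn":0,"fingers":94},{"tx":0.01,"ty":0.557,"tz":-0.007,"turn":0,"fingers":30},{"tx":0.01,"ty":0.557,"tz":-0.007,"turn":0,"fingers":30},{"tx":0.01,"ty":0.557,"tz":-0.007,"turn":0,"fingers":30},{"tx":0.01,"ty":0.557,"tz":-0.007,"turn":0,"fingers":30},{"tx":0.01,"ty":0.557,"tz":-0.007,"turn":0,"fingers":30},{"tx":0.01,"ty":0.557,"tz":-0.007,"turn":0,"fingers":30},{"tx":0.01,"ty":0.557,"tz":-0.007,"turn":0,"fingers":30},{"tx":0.01,"ty":0.557,"tz":-0.007,"turn":0,"fingers":17},{"tx":0.01,"ty":0.557,"tz":-0.007,"turn":0,"fingers":17},{"tx":0.01,"ty":0.557,"tz":-0.007,"turn":0,"fingers":17},{"tx":0.01,"ty":0.557,"tz":-0.007,"turn":0,"fingers":17}]' 15
python3 -m creep '[{"tx":0,"ty":-0.2,"tz":0,"turn":0,"fingers":17},{"tx":0,"ty":-0.4,"tz":0,"turn":0,"fingers":17},{"tx":0,"ty":-0.6,"tz":0,"turn":0,"fingers":17},{"tx":0,"ty":-0.7,"tz":0,"turn":0,"fingers":17},{"tx":0,"ty":-0.7,"tz":0,"turn":0,"fingers":17},{"tx":0,"ty":-0.7,"tz":0,"turn":0,"fingers":17}]'
python3 -c "
from h import *
go(631.2,12,155,-167.1)"
```

```text
clock: 45.65
eef_pos: [471.2, 214.7, 22.0]
eef_rot: [-1.562, 0.018, -2.919]
wrist_force: [0.2, 0.3, -0.8]
finger_gap: 23.8
clock: 46.25
eef_pos: [468.2, 215.2, 161.1]
eef_rot: [-1.562, 0.017, -2.919]
wrist_force: [1.0, -0.6, -0.7]
finger_gap: 23.8
now [468.2 215.2 161.1] yaw -167.27 -> tx -0.571 ty 0.050 tz 1.170 turn -0.0010 clock 46.25 gap 23.8 F [ 1.  -0.6 -0.7]
```

```bash
python3 -m creep '[{"tx":-0.4,"ty":0,"tz":0.85,"turn":0,"fingers":17},{"tx":-0.4,"ty":0,"tz":0.85,"turn":0,"fingers":17},{"tx":-0.4,"ty":0,"tz":0.85,"turn":0,"fingers":17},{"tx":-0.4,"ty":0,"tz":0.85,"turn":0,"fingers":17},{"tx":-0.4,"ty":0,"tz":0.85,"turn":0,"fingers":17},{"tx":-0.4,"ty":0,"tz":0.85,"turn":0,"fingers":17}]'
python3 -c "
from h import *
go(631.2,12,150,-167.1)"
```

```text
clock: 46.85
eef_pos: [583.0, 66.5, 161.8]
eef_rot: [-1.563, 0.014, -2.921]
wrist_force: [-0.2, 0.5, 0.1]
finger_gap: 23.9
now [583.   66.5 161.8] yaw -167.35 -> tx -0.175 ty 0.064 tz 0.318 turn -0.0014 clock 46.85 gap 23.9 F [-0.2  0.5  0.1]
```

```bash
python3 -m creep '[{"tx":-0.175,"ty":0,"tz":0.318,"turn":0,"fingers":17},{"tx":-0.175,"ty":0,"tz":0.318,"turn":0,"fingers":17},{"tx":-0.175,"ty":0.06,"tz":0.318,"turn":0,"fingers":17},{"tx":-0.175,"ty":0.06,"tz":0.318,"turn":0,"fingers":17},{"tx":-0.175,"ty":0.06,"tz":0.318,"turn":0,"fingers":17}]'
python3 - <<'E'
from h import *
c=wrist('w35')
k,p=topface(c,102,(150,50,430,300),6); print(p[:,2].mean(),cv2.minEnclosingCircle(k))
go(631.2,12.2,105,-167.1)
c=optics.camera('side'); save('s5',cv2.resize(c['frame'][130:290,180:380],None,fx=4,fy=3.7,interpolation=cv2.INTER_CUBIC))
E
```

```text
clock: 47.35
eef_pos: [630.3, 13.5, 150.1]
eef_rot: [-1.563, 0.012, -2.919]
wrist_force: [-0.2, 0.5, -1.1]
finger_gap: 23.6
102.71713257144194 ((631.7265014648438, 12.672477722167969), 31.79245376586914)
now [630.6  13.4 150.8] yaw -167.26 -> tx 0.002 ty 0.229 tz 0.005 turn -0.0009 clock 47.4 gap 23.7 F [ 0.1  0.3 -0.2]
```

View pics/w35.png

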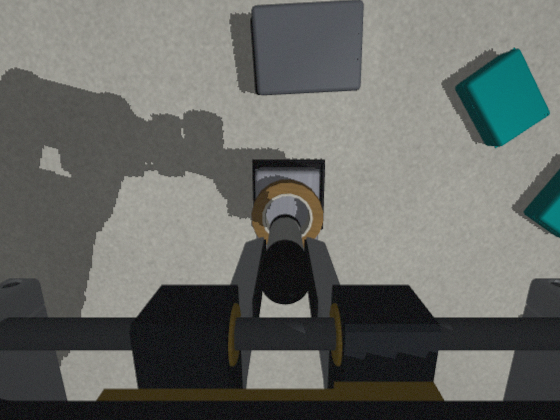

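View pics/s5.png

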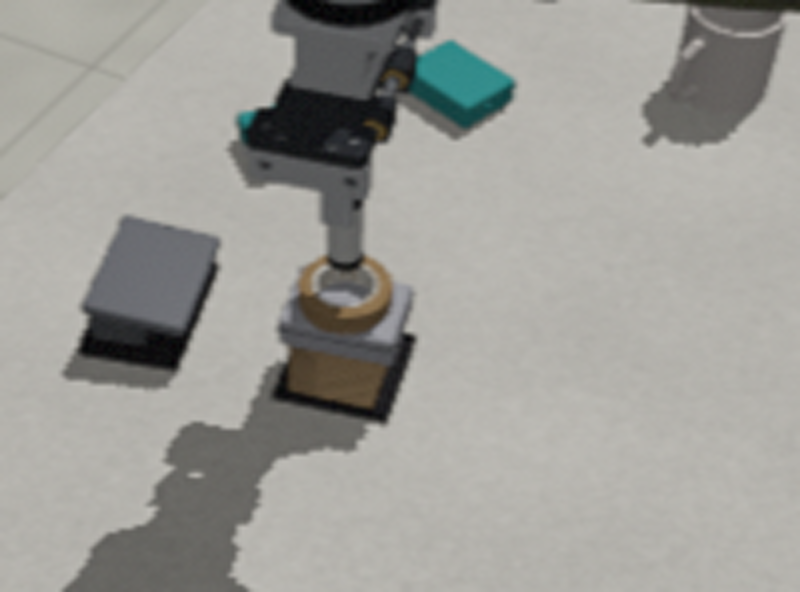

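The stick hangs upright over the roll: hole at (287,217) in the wrist view, foot at (345,265) in the side crop. Lower it.

```bash
python3 -m creep '[{"tx":0,"ty":0.08,"tz":0.003,"turn":0,"fingers":17},{"tx":0,"ty":0.16,"tz":0.003,"turn":0,"fingers":17},{"tx":0,"ty":0.21,"tz":0.003,"turn":0,"fingers":17},{"tx":0,"ty":0.228,"tz":0.003,"turn":0,"fingers":17},{"tx":0,"ty":0.228,"tz":0.003,"turn":0,"fingers":17},{"tx":0,"ty":0.228,"tz":0.003,"turn":0,"fingers":17}]'
python3 -c "
from h import *
go(631.2,12.3,104,-167.1)"
```

```text
clock: 48.05
eef_pos: [632.0, 12.6, 106.4]
eef_rot: [-1.563, 0.015, -2.919]
wrist_force: [-0.5, 0.6, -1.1]
finger_gap: 23.7
now [632.   12.6 106.4] yaw -167.26 -> tx 0.005 ty 0.012 tz 0.000 turn -0.0009 clock 48.05 gap 23.7 F [-0.5  0.6 -1.1]
```

```bash
python3 -m creep '[{"tx":0,"ty":0.006,"tz":0,"turn":0,"fingers":17},{"tx":0,"ty":0.01,"tz":0,"turn":0,"fingers":17},{"tx":0,"ty":0.012,"tz":0,"turn":0,"fingers":17},{"tx":0,"ty":0.012,"tz":0,"turn":0,"fingers":17}]'
python3 -c "
from h import *
go(631.2,12.3,104,-167.1)"
```

```text
clock: 48.45
eef_pos: [632.1, 12.6, 104.1]
eef_rot: [-1.563, 0.015, -2.919]
wrist_force: [0.0, -1.0, 0.0]
finger_gap: 23.7
now [632.1  12.6 104.1] yaw -167.26 -> tx 0.005 ty 0.000 tz 0.000 turn -0.0009 clock 48.45 gap 23.7 F [ 0. -1.  0.]
```

```bash
python3 -m creep '[{"tx":0,"ty":0.004,"tz":0,"turn":0,"fingers":17},{"tx":0,"ty":0.006,"tz":0,"turn":0,"fingers":17},{"tx":0,"ty":0.006,"tz":0,"turn":0,"fingers":17}]'
```

```text
clock: 48.75
eef_pos: [632.4, 12.5, 103.9]
eef_rot: [-1.562, 0.017, -2.919]
wrist_force: [-2.2, -0.2, 7.2]
finger_gap: 23.3
```

Contact at 7 N. Release and rise.

```bash
python3 -m creep '[{"tx":0,"ty":0,"tz":0,"turn":0,"fingers":28},{"tx":0,"ty":0,"tz":0,"turn":0,"fingers":34},{"tx":0,"ty":0,"tz":0,"turn":0,"fingers":50},{"tx":0,"ty":0,"tz":0,"turn":0,"fingers":60},{"tx":0,"ty":0,"tz":0,"turn":0,"fingers":60},{"tx":0,"ty":-0.1,"tz":0,"turn":0,"fingers":60},{"tx":0,"ty":-0.3,"tz":0,"turn":0,"fingers":60},{"tx":0,"ty":-0.5,"tz":0,"turn":0,"fingers":60},{"tx":0,"ty":-0.6,"tz":0,"turn":0,"fingers":60},{"tx":0,"ty":-0.6,"tz":0,"turn":0,"fingers":60},{"tx":0,"ty":-0.6,"tz":0,"turn":0,"fingers":60}]'
python3 - <<'E'
from h import *
c=wrist('w36')
for h in (172,102,82):
    k,p=topface(c,h,(150,30,430,330),6); print(h,p[:,2].mean(),cv2.minEnclosingCircle(k),cv2.minAreaRect(k))
c=optics.camera('side'); save('s6',cv2.resize(c['frame'][130:290,180:380],None,fx=4,fy=3.7,interpolation=cv2.INTER_CUBIC))
c=optics.camera('top'); save('t6',c['frame'])
E
```

```text
clock: 49.85
eef_pos: [630.1, 13.1, 223.1]
eef_rot: [-1.562, 0.016, -2.919]
wrist_force: [0.1, 0.3, -0.1]
finger_gap: 60.2
172 173.25229805003676 ((632.1656494140625, 13.54088306427002), 13.085363388061523) ((632.14599609375, 13.249815940856934), (24.84543228149414, 24.016965866088867), 12.622187614440918)
102 102.8850116273908 ((631.4617919921875, 12.805136680603027), 31.92108154296875) ((634.3197631835938, 13.515504837036133), (57.688568115234375, 62.39482498168945), 12.591526985168457)
82 82.714734517718 ((656.74853515625, 18.091354370117188), 30.82308578491211) ((658.431396484375, 18.346961975097656), (21.91952896118164, 59.03557586669922), 12.65185546875)
```

View pics/w36.png

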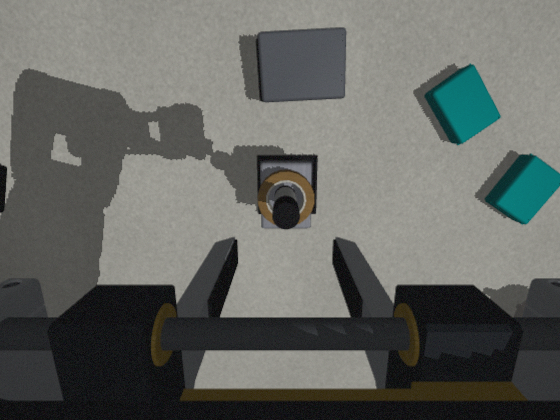

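View pics/s6.png

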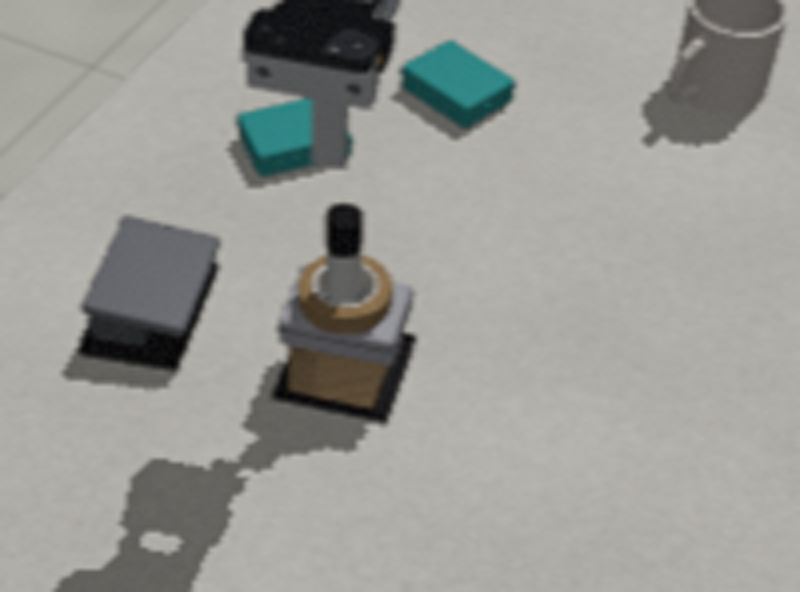

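View pics/t6.png

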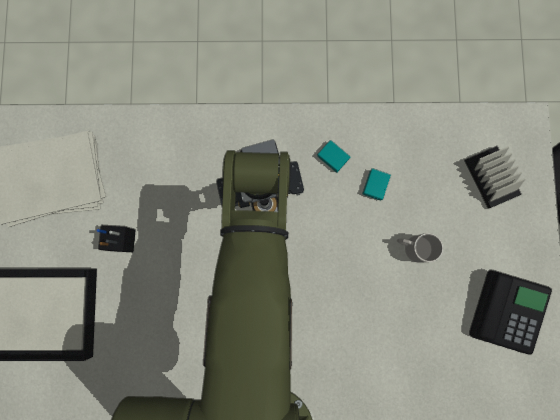

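The stack is complete: the stick stands with its top at 172–173 mm, within about 1 mm of the roll's centre. The pen cup (117,238), mug (426,248) and turquoise boxes are at their starting pixels. The gripper is clear, with its tips about 80 mm above the stick.

```bash
python3 -c "
from h import *
print(manip.sign_off())"
```

```text
the job is handed in; nothing more can be done
None
```

The levelling kit is assembled on its tray and handed in at about 50 s of the 136 s allowed. The order was as asked: the two wedges head to tail, then the tin, the tape and the stick. The sign-off gives no verdict.

**Last checks**
- **Wedges:** measured before the tin went on, the pair made a closed 59.7 × 62.7 mm rectangle inside the lip, top at about 54 mm.
- **Tin:** level, with its top at 82–83 mm and its centre within about 2 mm of the tray's centre.
- **Tape:** flat on the tin, within about 1 mm of the tin's centre.
- **Stick:** upright inside the roll, top at 172–173 mm and about 1 mm off the roll's centre.
- **Bystanders:** nothing was done to the pen cup, mug or punch, and the pen cup and mug are where they started in the top view. The punch was mostly hidden in that last view; I saw no change in the other cameras but did not measure it.

**What disagreed**
- **Finger length:** the real fingertips end about 30 mm short of the reported tool point. The wedges were therefore held only by their top few millimetres. My first grasps of the tin, and a test grasp of the tape, closed on nothing above them without moving either. I confirmed the offset from the wrist depth image and the stick, then corrected for it.
- **Tool tilt:** the tool drifted 1–2° off vertical over the many calls. I saw no effect on the result.

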